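# Fit and set the portion stop of a cheese wire cutter

## Task

Get the cheese wire cutter ready for the next order: take the washed stop bar from the drying rack, slide it blade first into the dovetail of the cutter's carriage, under the clear guard, until it is fully home and wedged tight, and with the handwheel set the carriage's pointer to the white line of the red clip. The pointer now stands past the clip, so run it well back and finish by coming up to the clip towards the cutting wire: that takes up the slack of the screw, so that cheese pushed against the stop cannot shift it. Do not disturb the other things on the counter.

Things in the scene. Friction and masses are not known exactly. Their poses are not given: they have to be found in the camera images.
- cutter: Counter-top cheese wire cutter, fixed: steel base 290 x 255 mm. Origin on the counter 12 mm behind the carriage's first position; +x runs along the screw from the handwheel (robot's side) to the wire bow, +y from the screw to the white bed (y -10 to 140 mm, top z 137 mm), z up. The bow is at x 85 mm, y 0 to 130 mm, up to z 190 mm.
- guard_edge (a point): Middle of the near edge of the clear guard plate over the bed (80 mm past the mouth of the way). In the cutter's frame the plate spans x -105 to 45, y -20 to 125, z 208 to 213 mm. The bar's blade passes under it with 11 mm to spare; a gripper holding the blade cannot go under it.
- wheel_centre (a point): Centre of the robot-side face of the black handwheel, radius 55 mm, on its level axis, which runs along the cutter's x; 90 mm above the counter.
- handle_mid (a point): Middle of the handwheel's black handle: a level cylinder, 22 mm thick, sticking out 75 mm from the wheel face towards the robot, parallel to the axis, 42 mm from it; this point is 46 mm out from the wheel face. It spins freely on its pin, so a gripper pinching it from above, closing across it, can carry it round without turning. Takes 2 to 4 N.
- handwheel (a joint): Handwheel angle a, rad, several turns. 0: handle straight above the axis; grows clockwise seen from the robot (handle at -42 sin a mm in the cutter's y, 42 cos a mm in z from the axis). Growing drives the nut towards the wire (+x), 20 mm a turn (3.18 mm per rad). Stays where left.
- carriage (a joint): Travel of the carriage along the cutter's x, m: 0 as found, growing towards the wire, from -0.046 to 0.020. The nut has 5 mm of play in it: on reversing, the wheel turns 1.57 rad before the carriage follows. It stays where left; 5 N shifts it within that play.
- way_mouth (a point): On the carriage: middle of the floor at the mouth of the dovetail way, 125 mm above the counter, axes as the cutter's. The way runs 75 mm along +y, open at both ends; undercut cheeks, at most 16 mm high, 49 mm apart at the floor here, 28 mm at the inner end. Before the mouth (-y) a flat landing, 90 mm long and 88 mm wide (x), on which the bar can be set down.
- pointer_tip (a point): Tip of the orange pointer blade on the carriage, 115 mm from the carriage's middle towards the wire; it runs beside the red clip over the yellow rule.
- clip_line (a point): White line on top of the red clip (10 mm wide) fixed on the rule: the mark for the pointer. Axes as the cutter's.
- nut_mid (a point): Middle of the brass nut on the screw, under the carriage. Its x in the way_mouth frame is +2.5 mm when it bears on the carriage towards the wire (slack taken up), -2.5 mm when it bears the other way.
- rack: Drying rack, fixed: grey deck 150 x 300 mm, 10 mm high; over its rear part a wire shelf 104 to 110 mm above the counter. Origin on the counter, front -x: deck x -50 to 100 mm, shelf x 10 to 102 mm, y +-150 mm, thin posts at x 18 and 92, y +-140 mm.
- stop_bar: Stop bar, 200 mm long, 0.19 to 0.31 kg, lying on the rack's deck on its dovetail foot, blade out in front, tail under the shelf. Origin: middle of the foot's underside; +y from tail to blade tip, z up. Aluminium foot y -45 to 45 mm, 12 mm high, 53 mm wide at the tail end, 28 mm at the front. Balances at y 15 mm. Wedged tight (a push of 10 to 20 N), its origin is 27 to 31 mm past the mouth.
- blade_grip (a point): On the stop bar's blue upright blade (16 mm thick in the bar's x, y 40 to 145, z 16 to 72 mm): a place to pinch it, at y 60, z 46 mm. On the rack the bar can be taken only by the blade, and drawn out forward from under the shelf.
- tail_block (a point): Middle of the stop bar's black tail block (24 mm thick in the bar's x, y -55 to -25, z 24 to 68 mm), by which to hold it when pushing it home. Held slightly askew it can jam a few mm short; a square push on the end of the block (shut fingers) then lets it straighten and go home.
- tub_green: Bystander: tub of olives with white lid, 100 mm across, 60 mm high; origin under its middle.
- tub_dark: Bystander: tub of dark olives, 88 mm across, 55 mm high, on the rack's wire shelf.
- tub_red: Bystander: tub of red peppers, 88 mm across, 55 mm high, on the rack's wire shelf.
- bowl: Bystander: steel bowl, 140 mm across, 55 mm high.
- jar: Bystander: olive jar, 80 mm across, 110 mm high.
- spoon: Bystander: steel serving spoon, 240 mm long, lying along its x.
- price_sign: Bystander: green price card on a wooden foot, 80 mm wide, 81 mm high.
- oil_bottle: Bystander: green oil bottle, 66 mm across, 200 mm high.
Mind the look-alikes: they are no part of the job. Of the things like the stop_bar, leave any that is pink; of the rest the smaller one is meant.

How it is judged (in metres and radians):
At the end, for the whole second after the job is handed in: The stop bar is wedged in the way: its origin at least 25 mm past the mouth, down on the floor and centred within 3 mm, in line; the pointer is within 2 mm of the clip's line; the nut bears on the carriage towards the wire (at least +1.5 mm of its 2.5 mm); everything is at rest (y of stop_bar in the frame of way_mouth between 0.025 and 0.04 m and z of stop_bar in the frame of way_mouth between -0.003 and 0.003 m and x of stop_bar in the frame of way_mouth between -0.003 and 0.003 m and angle between the y axis of stop_bar and the y axis of way_mouth, either way round below 0.05 rad and x of pointer_tip in the frame of clip_line between -0.002 and 0.002 m and x of nut_mid in the frame of way_mouth above 0.0015 m and linear speed of stop_bar below 0.01 m/s and velocity of joint carriage between -0.002 and 0.002 m/s); the robot touches nothing.
It fails at once if a bystander is pushed more than 30 mm from its place (distance of any of tub_green, tub_dark, tub_red, bowl, jar, spoon, price_sign, oil_bottle from where it was at the start of the episode above 0.03 m).
It fails at once if a bystander is tipped over (angle between any of tub_green, tub_dark, tub_red, bowl, jar, price_sign, oil_bottle's own z axis and vertical above 0.6 rad).
It also fails if it takes over 72 s, if anything falls off the work surface, if the arm or the gripper's body presses on something with over 40 N, if the wrist force passes 120 N, or if a joint passes its speed limit or range.

## Robot

A 7-joint arm with a two-finger parallel gripper is mounted at the origin on the work surface. World frame = base frame: x ahead of the robot, y to its left, z up, the work surface at z = 0. Lengths are in mm, angles in rad, forces in N, time in s.
With the tool pointing down it reaches from about 400 to 875 mm from the base axis. Payload 6.5 kg.
Tool frame: the origin (TCP) lies between the finger pads; the fingertips stand 17 mm ahead of it and the grasp point (between the pads) lies 2 mm behind it; z points along the fingers, x is the direction in which the jaws open and shut, and the axes are right-handed (so a half turn about z gives the same grasp; the last joint's range is limited). The gripper opens to 88 mm and grips with 3 to 60 N. Pads are 18 mm wide; open, the fingers measure 123 mm over their backs; the gripper's body (75 mm by 187 mm) begins 45 mm behind the grasp point.
Start: joints at [1.194, 0.536, -0.004, 1.538, 0.003, 1.067, -0.071], TCP at [198.78, -618.851, 255.716] pointing down, gripper open.
Joint ranges: [-2.7, 2.7], [-0.37, 2.16], [-1.27, 1.26], [0.24, 2.4], [-1.31, 4.45], [0.19, 1.91], [-2.76, 2.76]. Speed limits (rad/s): [2.39, 2.39, 3.14, 3.14, 3.14, 3.14, 3.14].

## Interface

Orientations are given as a unit quaternion [x, y, z, w].
In Python, from rig import state, get_image, finish_job gives the robot as it stands.
- The arm moves only by the tool arm_command, never from a script. Its arguments are lists of equal length, an entry for each row: "angular": the turn, a rotation vector about the tool's x, y, z in units of pi/2 rad (1.0 is pi/2 rad), a list of three; "offset": the shift along the tool's x, y, z in units of 400 mm (1.0 is 400 mm), a list of three; "gripper": the gripper command: -1 is shut, 1 is fully open, values between are in proportion. In form: {"angular": [[ax, ay, az], ...], "offset": [[tx, ty, tz], ...], "gripper": [gripper, ...]}. A call has exactly 5 rows; each row is the pose to reach, as a shift and turn from the pose measured when the call began, along the tool's axes at that moment; what a row does not reach only later rows make up. A row lasts 1/8 s, in which the tool goes at most 62.5 mm and 10.7 degrees, less where a joint would pass 70% of its speed; a pose out of reach is approached as far as the arm can. A call with a number of a shift or a turn outside -1 to 1 is refused whole. A call with a gripper value outside its range is refused whole. The fingers move at their own pace and stop on an object; the grip force is fixed at half the most. Time passes only in rows, so rows that repeat a pose let the fingers close, or fill a call up. It gives the time, the measured TCP pose, the force and the opening at its end, in the units of the state.
- state(): the state, without advancing time (a new reading comes with each control period).
- get_image(name): name is "scene" or "top" or "wrist"; returns a dict with "frame" (400x640x3 uint8, red, green, blue), "depth" (400x640 float32, mm along the optical axis (not along the pixel's ray), 0 where there is no reading), "fx", "fy", "cx", "cy" (pixels), "camera_from_world" (4x4, takes a point from world to camera coordinates). Camera axes: x right, y down, z forward; pixel columns grow to the right and rows downward; lengths in mm; the calibration is good to about 2 mm. A picture is of the moment at which its call begins.
- finish_job(): hands the job in, once; it reports no verdict.
The state is a dict: "clock": time; "qpos": joint angles; "qvel": joint speeds; "effort": joint torques, N m; "ee_pos": TCP position; "orientation": TCP orientation; "ft_force": force on the tool from outside, world axes, zero at the start; "torque": the same for the moment, N m; "opening": finger opening in mm.
Only numpy, scipy, OpenCV 4.12 (cv2) and the standard library are available. Lean on these libraries where they do the work, as an engineer would, in place of code of your own. Each camera call takes 0.05 s, during which the arm holds its last target.

## Working session

There is one attempt and no reset: what is moved stays moved. The work goes in short steps, Python scripts to look and compute and a tool call to move; the robot and the scene stay as the last step left them, time stands still between calls to the robot, and variables do not carry over. Pictures are saved under pics/ and viewed, and the job is handed in when it is done.

Besides the shell and the picture viewer there is one more tool, called as name(argument=value, ...), one argument or row to a line, values as JSON. arm_command: Moves the arm, as the interface text tells. Shifts and turns lie within -1 to 1; 1 stands for 400 mm of shift or pi/2 rad of turn. Its arguments: {"type":"object","properties":{"angular":{"type":"array"},"offset":{"type":"array"},"gripper":{"type":"array"}},"required":["angular","offset","gripper"]}

```bash
mkdir -p pics; cat > h.py <<'E'
import numpy as np, cv2
from rig import state,get_image,finish_job
from scipy.spatial.transform import Rotation as R
def snap(name,fn):
    d=get_image(name); np.savez('pics/'+fn+'.npz',**d)
    cv2.imwrite('pics/'+fn+'.png',d['frame'][:,:,::-1]); return d
def load(fn): return dict(np.load('pics/'+fn+'.npz'))
def crop(fn,u0,u1,v0,v1,s,out):
    d=load(fn); f=d['frame'][v0:v1,u0:u1,::-1]
    cv2.imwrite('pics/'+out+'.png',cv2.resize(f,None,fx=s,fy=s,interpolation=cv2.INTER_CUBIC))
def px(d,u,v,z=None):
    # world point at pixel via depth, or at world height z
    T=np.linalg.inv(d['camera_from_world']); ray=np.array([(u-d['cx'])/d['fx'],(v-d['cy'])/d['fy'],1.])
    if z is None:
        return (T@np.r_[ray*d['depth'][int(round(v)),int(round(u))],1])[:3]
    r=T[:3,:3]@ray; o=T[:3,3]; return o+r*(z-o[2])/r[2]
def proj(d,p):
    c=(d['camera_from_world']@np.r_[p,1])[:3]; return np.array([c[0]/c[2]*d['fx']+d['cx'],c[1]/c[2]*d['fy']+d['cy']])
def mv(p,yaw=None,Rt=None):
    """units of shift/turn to reach world TCP p (tool rotation Rt)"""
    s=state(); R0=R.from_quat(s['orientation']); off=R0.inv().apply(np.array(p)-np.array(s['ee_pos']))/400
    ang=(R0.inv()*Rt).as_rotvec()/(np.pi/2) if Rt is not None else np.zeros(3)
    return off.round(4),ang.round(4)
def down(yaw): # tool z down, tool x at yaw from world x
    c,s_=np.cos(yaw),np.sin(yaw)
    return R.from_matrix(np.array([[c,s_,0],[s_,-c,0],[0,0,-1]]).T)
E
python3 - <<'E'
from h import *
np.set_printoptions(suppress=True,precision=3)
s=state(); print(s); print(R.from_quat(s['orientation']).as_matrix())
for n in ['scene','top','wrist']: d=snap(n,n+'0'); print(n,np.linalg.inv(d['camera_from_world']),d['fx'],d['cx'])
E
```

```text
{'clock': 0.0, 'qpos': array([ 1.194,  0.537, -0.004,  1.539,  0.003,  1.067, -0.071]), 'qvel': array([-0.001, -0.001,  0.001, -0.001, -0.   , -0.   ,  0.001]), 'effort': array([ -0.002, -57.099,   0.99 , -25.161,  -0.056,   0.018,   0.   ]), 'ee_pos': array([ 198.62 , -618.305,  254.849]), 'orientation': array([ 0.808, -0.589, -0.001, -0.   ]), 'ft_force': array([-0.44 ,  0.337, -0.606]), 'torque': array([-0.038, -0.031,  0.004]), 'opening': 88.2123303855922}
[[ 0.306 -0.952 -0.001]
 [-0.952 -0.306  0.002]
 [-0.002  0.    -1.   ]]
scene [[   0.809    0.418   -0.413 1063.948]
 [   0.587   -0.594    0.55  -996.509]
 [  -0.016   -0.687   -0.726 1247.587]
 [   0.       0.       0.       1.   ]] 468.919271181021 321.8575021709446
top [[  -0.028   -0.978    0.206  147.154]
 [  -1.       0.027   -0.007 -150.565]
 [   0.002   -0.206   -0.979 1591.139]
 [   0.       0.       0.       1.   ]] 411.6826974845406 317.46358929958365
wrist [[   0.304   -0.905   -0.299  276.694]
 [  -0.953   -0.289   -0.093 -593.698]
 [  -0.002    0.313   -0.95   383.449]
 [   0.       0.       0.       1.   ]] 281.39625802540536 322.38758728190106
```

View pics/scene0.png

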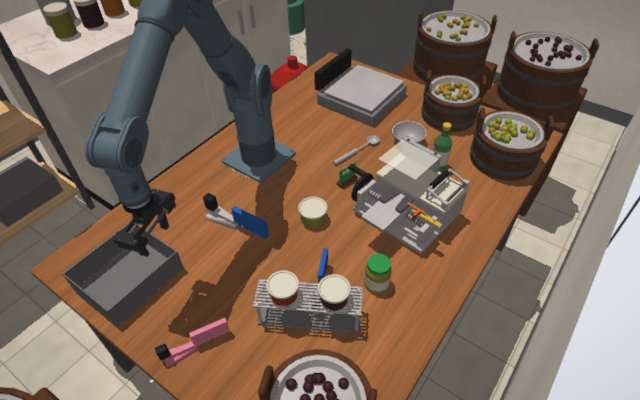

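View pics/top0.png

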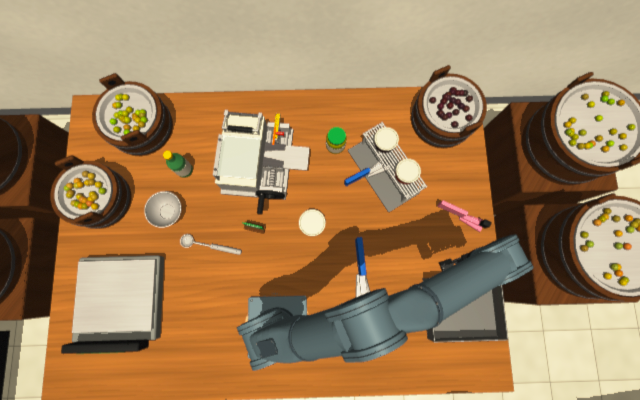

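View pics/wrist0.png

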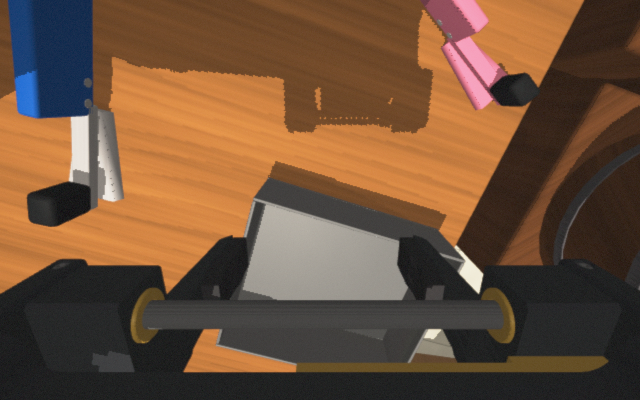

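The scene view shows the cutter at about (410,195), the rack at (310,300) with the smaller blue bar's blade at (322,262), and blue and pink decoys lying on the counter. Next I'll enlarge the views.

```bash
python3 - <<'E'
from h import *
crop('top0',205,325,100,225,6,'c1'); crop('top0',325,445,110,220,6,'c2')
crop('scene0',330,480,130,260,5,'c3'); crop('scene0',240,400,240,340,5,'c4')
E
```

```text
(no output)
```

View pics/c1.png

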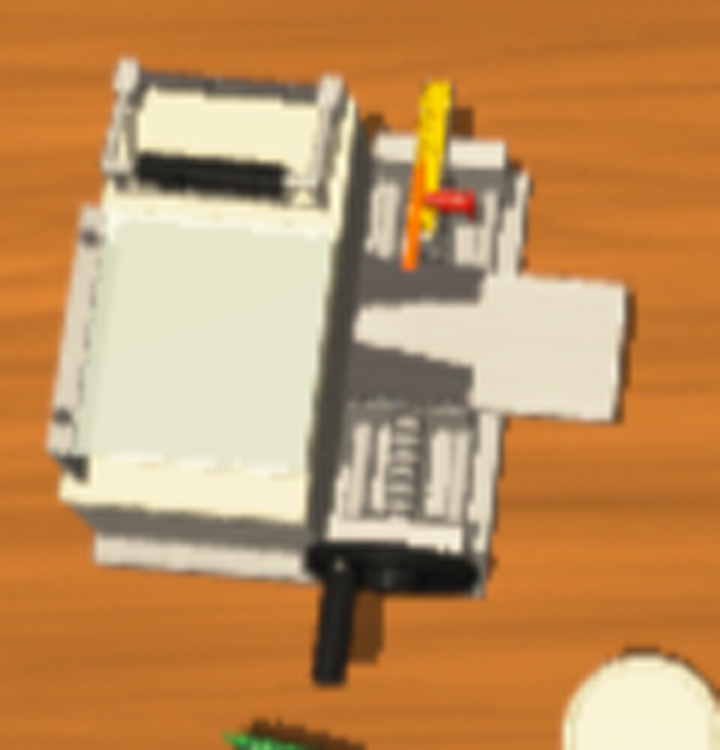

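View pics/c2.png

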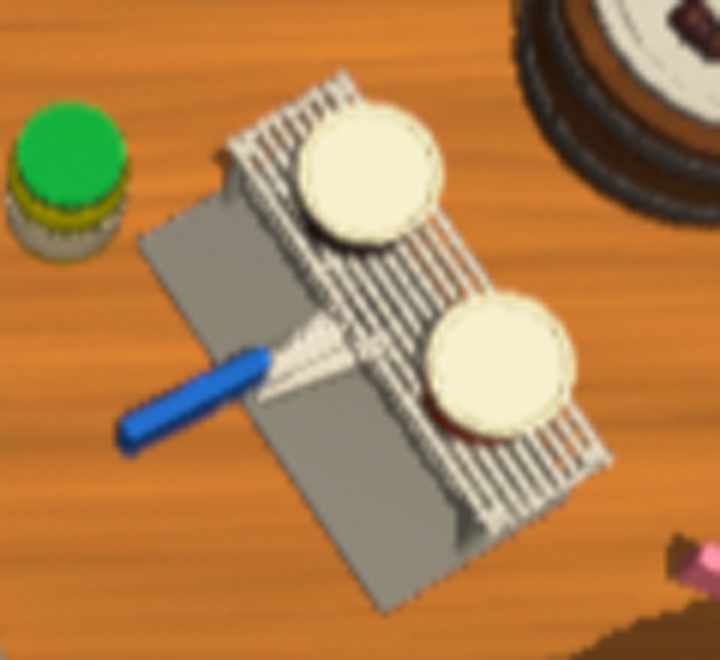

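View pics/c3.png

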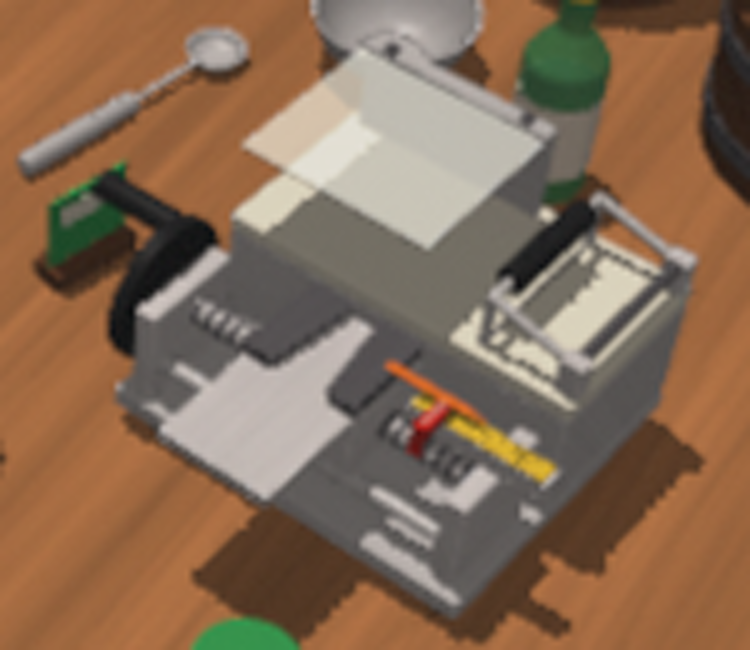

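View pics/c4.png

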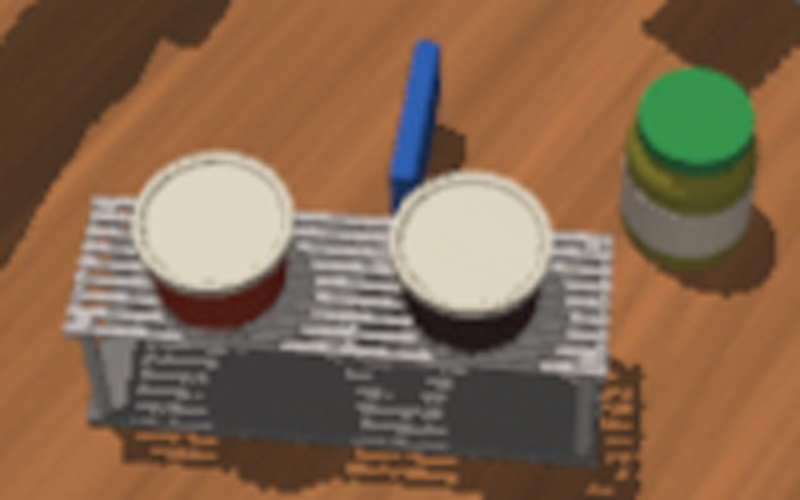

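```bash
python3 - <<'E'
from h import *
np.set_printoptions(suppress=True,precision=1)
t=load('top0')
C=lambda u,v,u0,v0:(u0+u/6-.4,v0+v/6-.4)
for n,u,v,z in [('land1',484,275,125),('land2',627,285,125),('land3',617,420,125),('land4',470,412,125),('wheelrim R',478,570,90),('wheelrim L',308,560,90),('handle tip',330,682,None),('handle base',340,575,None),('guard nl',100,460,213),('guard nr',300,475,213),('guard fr',335,235,213),('guardfl',120,222,213),('clip',450,202,None),('ptr',418,180,None)]:
    a=C(u,v,205,100); print(n,px(t,*a,z) if z else '',px(t,*a))
for n,u,v,z in [('blade back',262,360,82),('blade tip',128,435,82),('deck fl',138,242,10),('deck fr',385,612,10),('shelf fl',232,142,110),('shelf fr',495,530,110),('tub d',368,172,165),('tubr',500,363,165),('jar',70,155,110)]:
    a=C(u,v,325,110); print(n,px(t,*a,z),px(t,*a))
for n,u,v,z in [('spoon',213,245,10),('sign',255,226,81),('bowl',163,208,55),('bottle',168,155,200),('green tub',312,222,60)]:
    print(n,px(t,u,v,z),px(t,u,v))
E
```

```text
land1 [656.9 -46.4 125. ] [656.4 -46.5 126.4]
land2 [ 648.  -135.3  125. ] [ 689.6 -134.1    3.2]
land3 [ 561.1 -127.1  125. ] [ 597.4 -125.1   -3.6]
land4 [568.6 -36.8 125. ] [571.1 -36.1 116.3]
wheelrim R [476.6 -38.   90. ] [474.2 -38.8 100.9]
wheelrim L [485.9  67.7  90. ] [479.2  63.4 119.4]
handle tip  [401.5  48.4 130. ]
handle base  [466.4  42.1 132.5]
guard nl [520.4 169.7 213. ] [519.3 168.8 217.1]
guard nr [508.3  54.5 213. ] [509.3  55.1 209.2]
guard fr [653.4  34.6 213. ] [653.3  34.5 213.2]
guardfl [664.8 161.  213. ] [664.1 160.5 214.8]
clip  [703.1 -26.2 131.5]
ptr  [716.9  -6.7 134.8]
blade back [ 566.9 -357.6   82. ] [ 566.  -357.1   85.4]
blade tip [ 520.3 -270.7   82. ] [ 520.6 -270.7   81. ]
deck fl [ 671.1 -288.7   10. ] [ 673.2 -289.2    3.9]
deck fr [ 415.3 -438.3   10. ] [ 417.7 -440.9   -4.1]
shelf fl [ 702.7 -342.3  110. ] [ 703.9 -342.7  106.7]
shelf fr [ 447.4 -490.8  110. ] [ 448.2 -491.6  106.3]
tub d [ 660.6 -417.   165. ] [ 659.1 -416.2  169. ]
tubr [ 538.1 -488.5  165. ] [ 537.7 -488.2  166.5]
jar [ 696.8 -239.4  110. ] [ 698.6 -239.7  105.1]
spoon [304.  242.9  10. ] [302.6 239.3  24.5]
sign [362.8  72.   81. ] [363.1  72.3  78.8]
bowl [444.8 424.6  55. ] [455.5 445.3  -0.4]
bottle [606.6 362.1 200. ] [608.7 364.5 193.4]
green tub [ 375.1 -138.7   60. ] [ 376.2 -138.6   52.7]
```

```bash
python3 - <<'E'
from h import *
print(mv([560,-345,215],Rt=down(np.radians(28))))
E
```

```text
(array([-0.3743, -1.0692,  0.1005]), array([-7.0000e-04,  7.0000e-04, -1.1132e+00]))
```

arm_command(
  angular=[
    [0, 0, -0.119],
    [0, 0, -0.238],
    [0, 0, -0.357],
    [0, 0, -0.476],
    [0, 0, -0.594],
  ],
  offset=[
    [-0.04, -0.12, 0.01],
    [-0.09, -0.26, 0.02],
    [-0.14, -0.4, 0.03],
    [-0.19, -0.54, 0.04],
    [-0.24, -0.68, 0.05],
  ],
  gripper=[1, 1, 1, 1, 1],
)

```text
clock: 0.78
ee_pos: [429.4, -442.5, 234.9]
orientation: [0.987, -0.16, -0.0, -0.001]
ft_force: [1.6, -0.7, -0.6]
opening: 87.9
```

```bash
python3 - <<'E'
from h import *
print(mv([560,-345,215],Rt=down(np.radians(28))))
E
```

```text
(array([ 0.233 , -0.3342,  0.0499]), array([-8.000e-04,  4.000e-04, -5.154e-01]))
```

arm_command(
  angular=[
    [0, 0, -0.119],
    [0, 0, -0.238],
    [0, 0, -0.357],
    [0, 0, -0.476],
    [0, 0, -0.5154],
  ],
  offset=[
    [0.07, -0.1, 0.015],
    [0.14, -0.2, 0.03],
    [0.21, -0.3, 0.045],
    [0.233, -0.334, 0.05],
    [0.233, -0.334, 0.05],
  ],
  gripper=[1, 1, 1, 1, 1],
)

```text
clock: 1.4
ee_pos: [561.2, -342.9, 214.3]
orientation: [0.969, 0.245, -0.0, -0.002]
ft_force: [-0.5, -0.1, 0.2]
opening: 87.8
```

```bash
python3 - <<'E'
from h import *
d=snap('wrist','w1'); print(state()['ee_pos'])
E
```

```text
[ 560.33572149 -344.13028092  214.26412041]
```

View pics/w1.png

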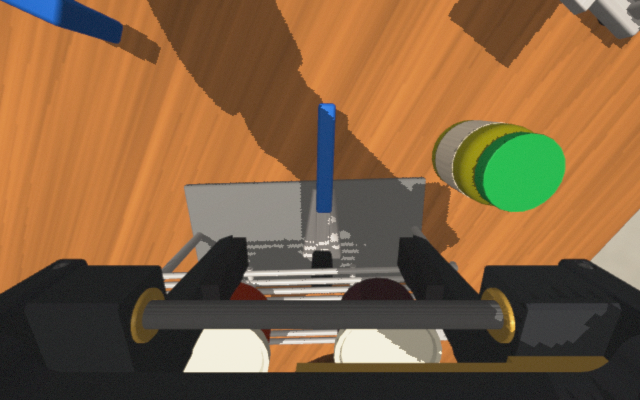

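```bash
python3 - <<'E'
from h import *
np.set_printoptions(suppress=True,precision=1)
crop('w1',280,370,90,230,5,'w1c')
d=load('w1'); f=d['frame'].astype(int)
m=(f[:,:,2]>f[:,:,0]+50)&(f[:,:,2]>90)
for v in range(100,216,8):
    u=np.where(m[v,290:360])[0]+290
    if len(u): print(v,u.min(),u.max(),px(d,u.min(),v,82),px(d,u.max(),v,82),d['depth'][v,(u.min()+u.max())//2])
E
```

```text
108 319 334 [ 521.8 -275.3   82. ] [ 533.5 -269.    82. ] 249.31293
116 318 334 [ 524.2 -281.7   82. ] [ 536.8 -275.    82. ] 252.09224
124 318 334 [ 527.4 -287.9   82. ] [ 540.1 -281.    82. ] 254.63504
132 318 333 [ 530.7 -294.1   82. ] [ 542.7 -287.6   82. ] 254.87009
140 318 333 [ 534.1 -300.4   82. ] [ 546.2 -293.9   82. ] 257.80298
148 318 333 [ 537.5 -306.9   82. ] [ 549.7 -300.3   82. ] 260.17593
156 318 332 [ 541.  -313.4   82. ] [ 552.5 -307.2   82. ] 262.88208
164 318 332 [ 544.6 -320.1   82. ] [ 556.2 -313.9   82. ] 264.7926
172 317 332 [ 547.3 -327.3   82. ] [ 559.9 -320.6   82. ] 266.85327
180 317 332 [ 551.  -334.3   82. ] [ 563.6 -327.5   82. ] 269.07956
188 317 331 [ 554.7 -341.3   82. ] [ 566.6 -334.9   82. ] 272.80054
196 317 331 [ 558.5 -348.5   82. ] [ 570.6 -342.    82. ] 275.33746
204 317 331 [ 562.4 -355.8   82. ] [ 574.6 -349.3   82. ] 277.62228
212 319 328 [ 568.1 -362.3   82. ] [ 576.  -358.1   82. ] 280.62393
```

View pics/w1c.png

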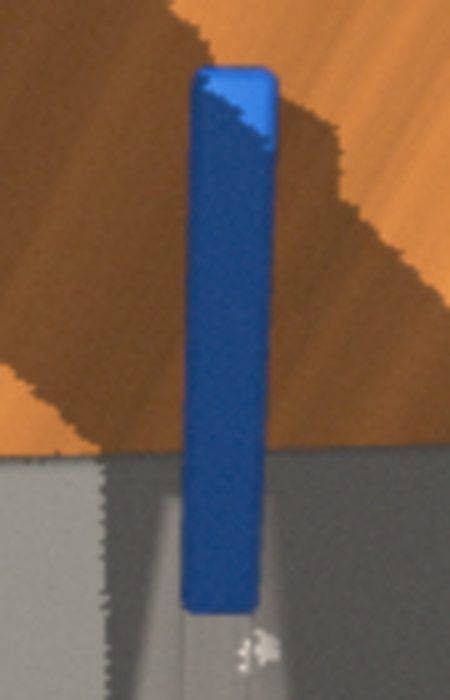

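```bash
python3 - <<'E'
from h import *
print(mv([565,-345.5,54],Rt=down(np.radians(27))))
E
```

```text
(array([0.0087, 0.0096, 0.4006]), array([-0.0016,  0.0001,  0.0152]))
```

arm_command(
  angular=[
    [-0.0016, 0, 0.015],
    [-0.0016, 0, 0.015],
    [-0.0016, 0, 0.015],
    [-0.0016, 0, 0.015],
    [-0.0016, 0, 0.015],
  ],
  offset=[
    [0.0087, 0.0096, 0.1],
    [0.0087, 0.0096, 0.22],
    [0.0087, 0.0096, 0.33],
    [0.0087, 0.0096, 0.401],
    [0.0087, 0.0096, 0.401],
  ],
  gripper=[1, 1, 1, 1, 1],
)

```text
clock: 2.08
ee_pos: [563.1, -344.9, 51.5]
orientation: [0.972, 0.233, -0.002, -0.002]
ft_force: [0.6, 0.1, 0.8]
opening: 88.3
```

arm_command(
  angular=[
    [0, 0, 0],
    [0, 0, 0],
    [0, 0, 0],
    [0, 0, 0],
    [0, 0, 0],
  ],
  offset=[
    [0, 0, 0],
    [0, 0, 0],
    [0, 0, 0],
    [0, 0, 0],
    [0, 0, 0],
  ],
  gripper=[-1, -1, -1, -1, -1],
)

```text
clock: 2.7
ee_pos: [563.1, -345.0, 51.7]
orientation: [0.972, 0.233, -0.002, -0.001]
ft_force: [-0.1, -0.4, 0.3]
opening: 40.3
```

```bash
python3 - <<'E'
from h import *
s=state();print(s['ee_pos'],s['opening'],s['ft_force'],s['torque'],R.from_quat(s['orientation']).as_matrix().round(3))
E
```

```text
[ 563.10893568 -344.99295727   51.70807124] 40.26542744193185 [-0.08359689 -0.38945799  0.32756208] [-0.06409692 -0.13859962 -0.07258926] [[ 0.891  0.453 -0.004]
 [ 0.453 -0.891  0.002]
 [-0.003 -0.004 -1.   ]]
```

arm_command(
  angular=[
    [0, 0, 0],
    [0, 0, 0],
    [0, 0, 0],
    [0, 0, 0],
    [0, 0, 0],
  ],
  offset=[
    [0, 0, 0],
    [0, 0, 0],
    [0, 0, 0],
    [0, 0, 0],
    [0, 0, -0.02],
  ],
  gripper=[-1, -1, -1, -1, -1],
)

```text
clock: 3.32
ee_pos: [562.2, -344.6, 59.1]
orientation: [0.972, 0.233, -0.003, -0.002]
ft_force: [0.7, 1.0, -2.3]
opening: 15.7
```

```bash
python3 - <<'E'
from h import *
s=state();print(s['ee_pos'],s['opening'],s['ft_force'],s['torque'])
E
```

```text
[ 562.2460121  -344.62877349   59.0606176 ] 15.652597885249934 [ 0.74100418  1.0468403  -2.3186272 ] [ 0.05960953 -0.0620844   0.03741121]
```

arm_command(
  angular=[
    [0, 0, 0],
    [0, 0, 0],
    [0, 0, 0],
    [0, 0, 0],
    [0, 0, 0],
  ],
  offset=[
    [0, -0.06, 0],
    [0, -0.13, 0],
    [0, -0.2, 0],
    [0, -0.25, 0],
    [0, -0.25, 0],
  ],
  gripper=[-1, -1, -1, -1, -1],
)

```text
clock: 3.95
ee_pos: [516.5, -254.1, 59.9]
orientation: [0.972, 0.234, -0.003, -0.003]
ft_force: [1.2, -0.0, -2.4]
opening: 15.8
```

```bash
python3 - <<'E'
from h import *
d=snap('scene','s2'); snap('wrist','w2'); crop('s2',240,440,180,340,4,'s2c'); s=state();print(s['ee_pos'],s['opening'],s['ft_force'])
E
```

```text
[ 517.37335143 -256.46265241   59.92917717] 15.610475712077621 [-0.75737829 -1.01205505 -2.81125053]
```

View pics/s2c.png

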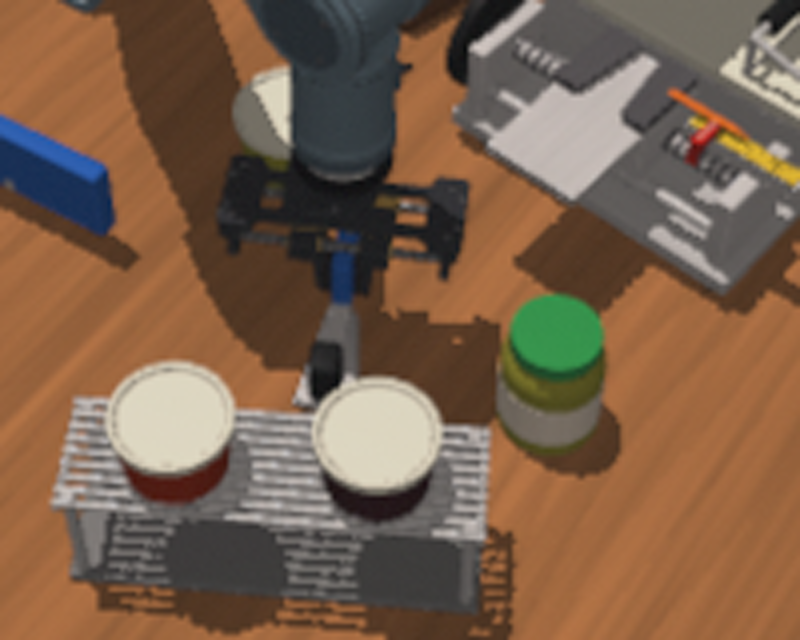

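View pics/w2.png

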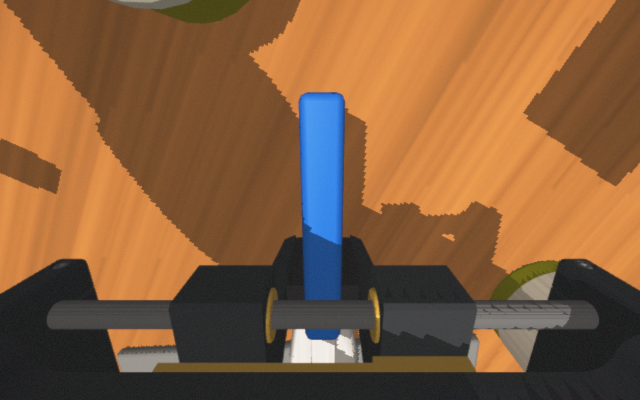

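```bash
python3 - <<'E'
from h import *
np.set_printoptions(suppress=True,precision=1)
d=load('w2'); s=state(); Rm=R.from_quat(s['orientation'])
for v in [98,110,130,160,190,220,250]:
    p=px(d,322,v); print(v,p,Rm.inv().apply(p-s['ee_pos']))
for v in [95,250]:
  for u in [302,342]: print(u,v,Rm.inv().apply(px(d,u,v,90)-s['ee_pos']))
print(px(d,322,337,82),Rm.inv().apply(px(d,322,337,90)-s['ee_pos']))
E
```

```text
98 [ 479.5 -181.4   89.5] [  0.1 -84.2 -29.2]
110 [ 481.2 -184.8   91.8] [  0.  -80.4 -31.5]
130 [ 484.1 -190.6   90.8] [  0.  -73.9 -30.6]
160 [ 488.9 -200.1   89.3] [  0.  -63.3 -29.1]
190 [ 493.8 -209.8   90.1] [  0.  -52.4 -29.9]
220 [ 499.  -220.1   90.9] [ -0.  -40.8 -30.8]
250 [ 504.9 -231.7   90.4] [ -0.  -27.9 -30.3]
302 95 [ -6.6 -85.1 -29.7]
342 95 [  6.7 -85.1 -29.7]
302 250 [ -7.9 -27.7 -29.9]
342 250 [  7.8 -27.7 -30. ]
[ 527.9 -277.3   82. ] [ -0.1  15.3 -30.1]
```

```bash
cat >> h.py <<'E'
YW=-0.098
XD=np.array([np.cos(YW),np.sin(YW),0]); YD=np.array([-np.sin(YW),np.cos(YW),0])
M0=np.array([613.0,-41.6,125.])
def way(x,y,z): return M0+x*XD+y*YD+np.array([0,0,z])
E
python3 - <<'E'
from h import *
for fn,s,(u0,u1,v0,v1) in [('s2',5,(330,480,130,260)),('top0',6,(205,325,100,225))]:
    d=load(fn); f=cv2.resize(d['frame'][v0:v1,u0:u1,::-1],None,fx=s,fy=s,interpolation=cv2.INTER_CUBIC)
    def pl(pts,c,z=True):
        q=np.array([(proj(d,p)-[u0,v0]+.5)*s for p in pts]).round().astype(int); cv2.polylines(f,[q],z,c,1)
    pl([way(a,b,0) for a,b in [(-44,-90),(44,-90),(44,0),(-44,0)]],(0,0,255))
    pl([way(a,b,0) for a,b in [(-24.5,0),(24.5,0),(14,75),(-14,75)]],(255,0,0))
    pl([way(a-12,b,88) for a,b in [(-105,0),(45,0),(45,125),(-105,125)]],(0,255,0),False)
    cv2.imwrite(f'pics/ov_{fn}.png',f)
E
```

```text
(no output)
```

View pics/ov_s2.png

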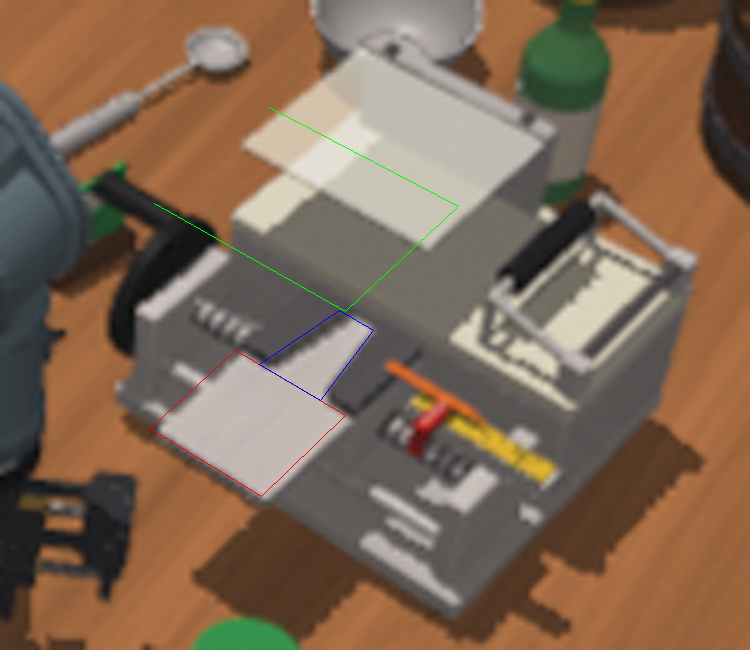

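View pics/ov_top0.png

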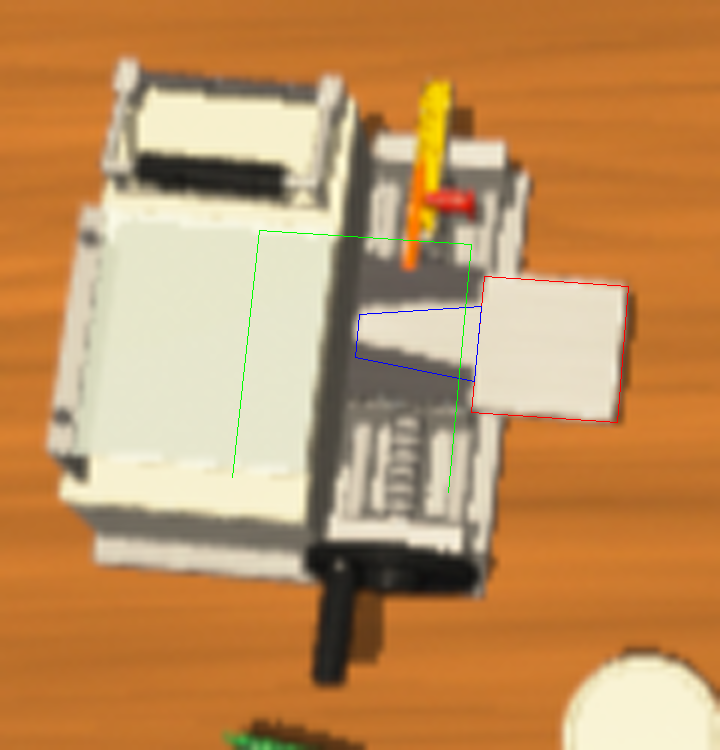

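```bash
python3 - <<'E'
from h import *
p=way(0,-24,0); p[2]=185; print(p,mv(p,Rt=down(YW)))
E
```

```text
[610.65176296 -65.48484421 185.        ] (array([ 0.4228, -0.3214, -0.3131]), array([-0.002 ,  0.0035,  0.3616]))
```

arm_command(
  angular=[
    [0, 0, 0],
    [0, 0, 0.05],
    [0, 0, 0.15],
    [0, 0, 0.26],
    [0, 0, 0.36],
  ],
  offset=[
    [0, 0, -0.14],
    [0.02, -0.02, -0.28],
    [0.12, -0.1, -0.33],
    [0.22, -0.18, -0.35],
    [0.32, -0.25, -0.35],
  ],
  gripper=[-1, -1, -1, -1, -1],
)

```text
clock: 4.68
ee_pos: [588.8, -109.4, 201.3]
orientation: [0.999, -0.051, -0.002, -0.001]
ft_force: [-0.7, -0.1, -2.8]
opening: 16.2
```

```bash
python3 - <<'E'
from h import *
p=way(0,-24,0); p[2]=178; print(p,mv(p,Rt=down(YW)))
E
```

```text
[610.65176296 -65.48484421 178.        ] (array([ 0.0432, -0.1147,  0.0582]), array([-0.0007,  0.002 , -0.0028]))
```

arm_command(
  angular=[
    [0, 0, 0],
    [0, 0.002, -0.003],
    [0, 0.002, -0.003],
    [0, 0.002, -0.003],
    [0, 0.002, -0.003],
  ],
  offset=[
    [0.02, -0.06, 0.03],
    [0.043, -0.115, 0.058],
    [0.043, -0.115, 0.058],
    [0.043, -0.115, 0.058],
    [0.043, -0.115, 0.058],
  ],
  gripper=[-1, -1, -1, -1, -1],
)

```text
clock: 5.3
ee_pos: [610.5, -67.4, 178.5]
orientation: [0.999, -0.05, 0.0, -0.0]
ft_force: [0.3, 0.3, -1.9]
opening: 15.6
```

```bash
python3 - <<'E'
from h import *
snap('scene','s3'); crop('s3',330,480,130,260,5,'s3c'); s=state(); print(s['ee_pos'],s['ft_force'],s['opening']); p=way(0,-24,0);p[2]=168; print(mv(p,Rt=down(YW)))
snap('wrist','w3')
E
```

```text
[610.53707229 -67.03798774 178.5187063 ] [ 0.43419205  0.10403327 -2.44409033] 15.915568722065943
(array([-0.0001, -0.0039,  0.0263]), array([-0.0002, -0.0004, -0.0011]))
```

View pics/s3c.png

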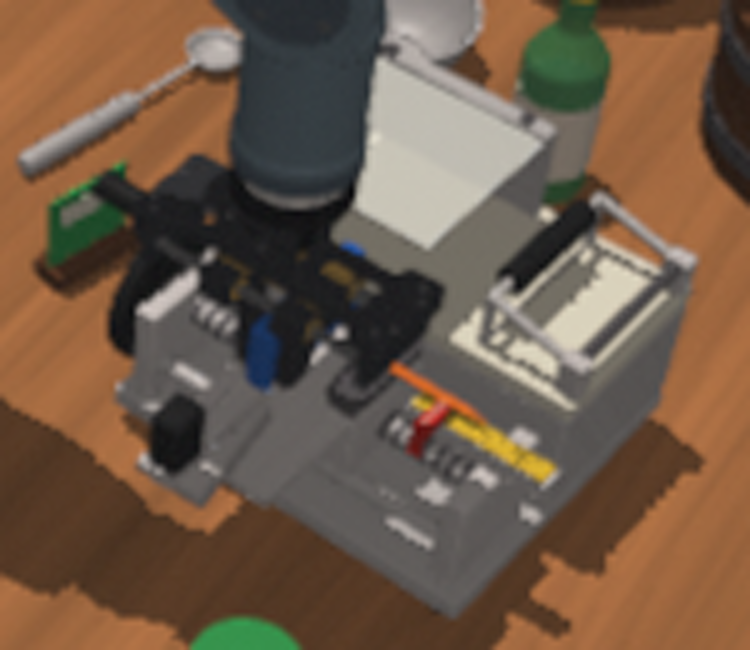

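View pics/w3.png

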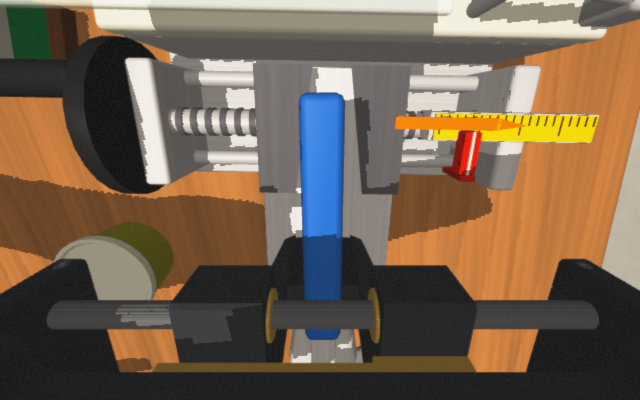

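```bash
python3 - <<'E'
from h import *
np.set_printoptions(suppress=True,precision=1)
d=load('w3')
W=lambda p:np.array([(p-M0)@XD,(p-M0)@YD,p[2]-125])
crop('w3',250,410,50,260,4,'w3a'); crop('w3',380,620,90,200,3,'w3b')
for n,u,v,z in [('land L',265,195,125),('landL2',268,255,125),('land R',390,200,125),('landR2',386,255,125),('cheekL',260,191,141),('cheekR',398,192,141)]:
    print(n,W(px(d,u,v,z)), W(px(d,u,v)))
E
```

```text
land L [-38.8  -2.7   0. ] [-39.1  -3.2  -1.6]
landL2 [-39.7 -48.8   0. ] [  0.3  56.  182.1]
land R [46.5 -6.6  0. ] [46.5 -6.6  0.1]
landR2 [ 46.6 -49.2   0. ] [ 47.1 -50.4  -2.2]
cheekL [-38.2   5.1  16. ] [-39.4   3.6  11.1]
cheekR [47.   4.1 16. ] [  87.   -40.4 -126.2]
```

View pics/w3a.png

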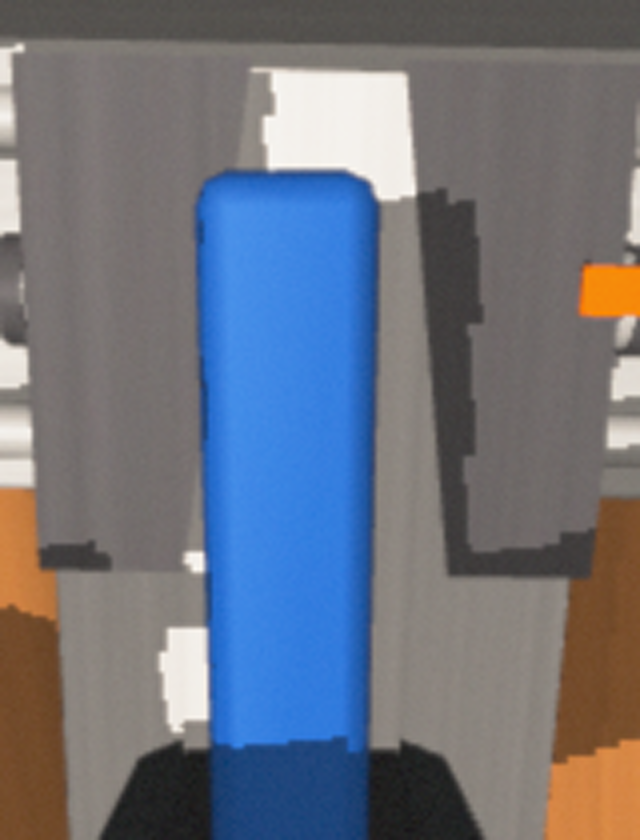

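View pics/w3b.png

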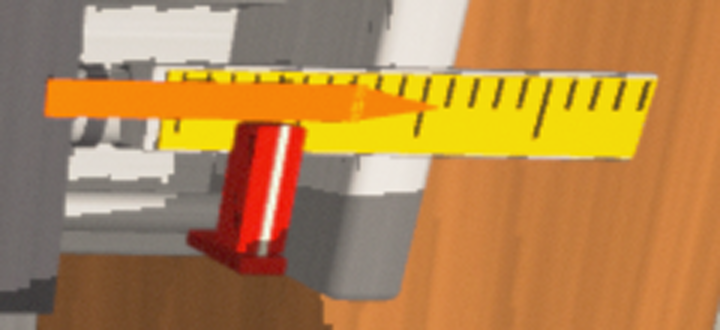

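```bash
cat >> h.py <<'E'
M0=M0+3*XD+1*YD
E
python3 - <<'E'
from h import *
p=way(0,-26,0);p[2]=169; print(p,mv(p,Rt=down(YW)))
E
```

```text
[613.53952528 -66.77357568 169.        ] (array([ 0.0075, -0.0006,  0.0236]), array([-0.0003, -0.0003, -0.0009]))
```

arm_command(
  angular=[
    [0, 0, 0],
    [0, 0, 0],
    [0, 0, 0],
    [0, 0, 0],
    [0, 0, 0],
  ],
  offset=[
    [0.0075, 0, 0.012],
    [0.0075, 0, 0.02],
    [0.0075, 0, 0.024],
    [0.0075, 0, 0.026],
    [0.0075, 0, 0.026],
  ],
  gripper=[-1, -1, -1, -1, -1],
)

```text
clock: 6.02
ee_pos: [613.5, -66.9, 168.0]
orientation: [0.999, -0.05, 0.0, -0.0]
ft_force: [0.6, 0.4, -2.0]
opening: 15.7
```

```bash
python3 - <<'E'
from h import *
s=state(); print(s['ee_pos'],s['ft_force'],s['torque'])
p=way(0,33,0);p[2]=169; print(p,mv(p,Rt=down(YW)))
E
```

```text
[613.48427604 -66.90904975 168.04187648] [ 0.55723956  0.35945051 -1.98051078] [ 0.10903258 -0.12819359 -0.03863186]
[619.31227467  -8.056667   169.        ] (array([-1.000e-04, -1.479e-01, -2.300e-03]), array([-0.0004, -0.0003, -0.0008]))
```

arm_command(
  angular=[
    [0, 0, 0],
    [0, 0, 0],
    [0, 0, 0],
    [0, 0, 0],
    [0, 0, 0],
  ],
  offset=[
    [0, -0.03, 0],
    [0, -0.06, 0],
    [0, -0.09, 0],
    [0, -0.12, 0],
    [0, -0.145, 0],
  ],
  gripper=[-1, -1, -1, -1, -1],
)

```text
clock: 6.65
ee_pos: [619.3, -8.0, 168.1]
orientation: [0.999, -0.049, 0.0, -0.0]
ft_force: [-0.4, 0.1, -1.7]
opening: 15.9
```

```bash
python3 - <<'E'
from h import *
s=state(); print(s['ee_pos'],s['ft_force'],s['torque'])
snap('scene','s4'); crop('s4',330,480,130,260,5,'s4c')
E
```

```text
[619.32006648  -7.98693572 168.0893285 ] [-0.3545013   0.10346373 -1.73543957] [ 0.03475519 -0.14150267 -0.0032634 ]
```

View pics/s4c.png

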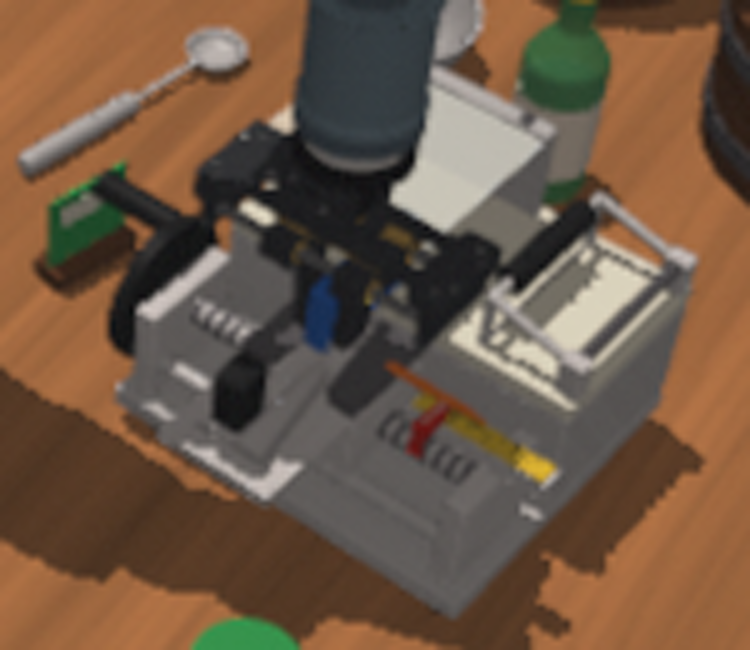

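arm_command(
  angular=[
    [0, 0, 0],
    [0, 0, 0],
    [0, 0, 0],
    [0, 0, 0],
    [0, 0, 0],
  ],
  offset=[
    [0, 0, 0.004],
    [0, 0, 0.006],
    [0, 0, 0.006],
    [0, 0, 0.005],
    [0, 0, 0.005],
  ],
  gripper=[-1, -1, -1, 0, 0],
)

```text
clock: 7.32
ee_pos: [619.6, -6.8, 166.2]
orientation: [0.999, -0.049, 0.001, -0.001]
ft_force: [0.0, 0.7, -0.4]
opening: 33.4
```

```bash
python3 - <<'E'
from h import *
s=state(); print(s['ee_pos'],s['ft_force'],s['torque'])
p=way(0,-65,0);p[2]=240; print(p,mv(p,Rt=down(YW)))
E
```

```text
[619.55668273  -6.80907679 166.22587964] [ 0.01487045  0.69423008 -0.37441548] [-0.10703747 -0.01530489 -0.01401858]
[ 609.72364009 -105.58644752  240.        ] (array([-2.000e-04,  2.478e-01, -1.849e-01]), array([-0.0011, -0.0006,  0.0003]))
```

arm_command(
  angular=[
    [0, 0, 0],
    [0, 0, 0],
    [0, 0, 0],
    [0, 0, 0],
    [0, 0, 0],
  ],
  offset=[
    [0, 0, -0.12],
    [0, 0, -0.185],
    [0, 0.12, -0.185],
    [0, 0.248, -0.185],
    [0, 0.248, -0.185],
  ],
  gripper=[0, 0, 0, 0.2, 0.2],
)

```text
clock: 7.95
ee_pos: [608.9, -112.2, 239.7]
orientation: [0.999, -0.053, 0.0, 0.001]
ft_force: [-0.0, 0.2, -0.3]
opening: 52.9
```

```bash
python3 - <<'E'
from h import *
s=state(); print(s['ee_pos'],s['ft_force'],s['opening'])
snap('wrist','w5'); crop('w5',220,420,60,270,3.5,'w5c'); snap('top','t5');crop('t5',205,325,100,225,6,'t5c')
E
```

```text
[ 608.94527621 -112.18404872  239.70078556] [-0.02753834  0.21680163 -0.31155077] 52.85954247055207
```

View pics/w5.png

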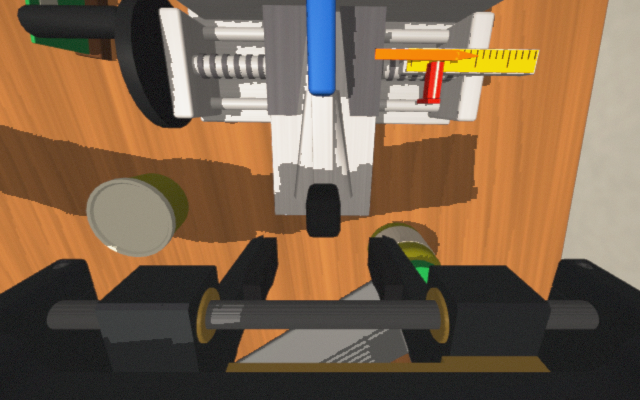

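View pics/w5c.png

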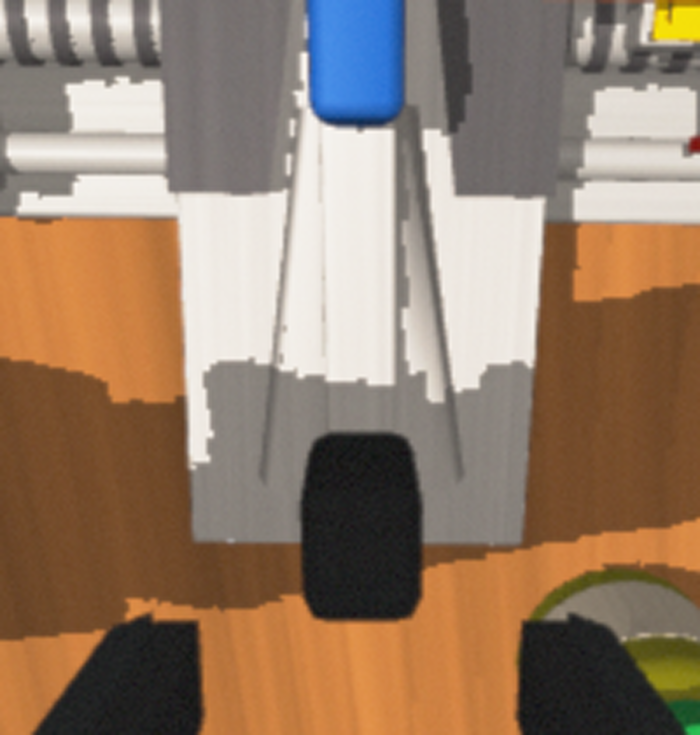

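```bash
python3 - <<'E'
from h import *
np.set_printoptions(suppress=True,precision=1)
d=load('w5')
W=lambda p:np.array([(p-M0)@XD,(p-M0)@YD,p[2]-125])
c=lambda u,v:(220+u/3.5-.4,60+v/3.5-.4)
for n,u,v,z in [('tb f',360,433,193),('tb r',360,620,193),('tb l',302,520,193),('tb R',422,520,193),('blade back',357,125,197),('bladeL',310,60,197),('bladeR',406,60,197),('landTL',178,193,125),('landTR',545,198,125),('landBL',193,541,125),('landBR',524,543,125),('footL',262,480,130),('footR',462,480,130)]:
    q=c(u,v); print(n,W(px(d,*q,z)),W(px(d,*q)))
print(W(np.array(state()['ee_pos'])))
E
```

```text
tb f [  0.4 -38.9  68. ] [  0.6  10.2 243.1]
tb r [ -0. -77.  68.] [  -0.7 -173.6 -125.7]
tb l [-10.8 -55.9  68. ] [-11.1 -57.7  63.4]
tb R [ 12.  -56.2  68. ] [ 12.3 -58.3  62.5]
blade back [ 0.4 14.5 72. ] [ 0.4 15.1 47.9]
bladeL [-7.  24.4 72. ] [-7.1 24.6 69.4]
bladeR [ 8.4 24.2 72. ] [11.7 30.1 -0.1]
landTL [-42.3   1.5   0. ] [-58.6  -1.8 -92.5]
landTR [44.8 -0.5  0. ] [45.2 -0.6 -1.9]
landBL [-44.4 -87.2  -0. ] [ -67.3 -137.1 -124.3]
landBR [ 43.6 -88.8   0. ] [  65.8 -140.  -125.9]
footL [-24.8 -68.7   5. ] [-25.2 -70.1   0.8]
footR [ 26.2 -69.3   5. ] [ 26.8 -71.3  -1.2]
[  0.1 -65.5 114.9]
```

```bash
python3 - <<'E'
from h import *
p=way(0.2,-64,0);p[2]=165; print(p,mv(p,Rt=down(-0.107)))
E
```

```text
[ 610.02052367 -104.61081432  165.        ] (array([ 0.0002, -0.0035,  0.1873]), array([-0.0013, -0.0006,  0.005 ]))
```

arm_command(
  angular=[
    [-0.001, 0, 0.005],
    [-0.001, 0, 0.005],
    [-0.001, 0, 0.005],
    [-0.001, 0, 0.005],
    [-0.001, 0, 0.005],
  ],
  offset=[
    [0, -0.003, 0.08],
    [0, -0.003, 0.15],
    [0, -0.003, 0.188],
    [0, -0.003, 0.188],
    [0, -0.003, 0.188],
  ],
  gripper=[0.2, 0.2, 0.2, 0.2, -1],
)

```text
clock: 8.68
ee_pos: [610.8, -104.4, 165.8]
orientation: [0.999, -0.053, 0.001, -0.0]
ft_force: [0.4, -0.5, 0.0]
opening: 45.0
```

arm_command(
  angular=[
    [0, 0, 0],
    [0, 0, 0],
    [0, 0, 0],
    [0, 0, 0],
    [0, 0, 0],
  ],
  offset=[
    [0, 0, 0],
    [0, 0, 0],
    [0, 0, 0],
    [0, 0, 0],
    [0, 0, 0],
  ],
  gripper=[-1, -1, -1, -1, -1],
)

```text
clock: 9.3
ee_pos: [611.0, -104.4, 166.6]
orientation: [0.999, -0.053, 0.002, -0.0]
ft_force: [-2.9, -0.3, 5.7]
opening: 23.8
```

```bash
python3 - <<'E'
from h import *
s=state(); print(s['ee_pos'],s['ft_force'],s['torque'],s['opening'])
W=lambda p:np.array([(p-M0)@XD,(p-M0)@YD,p[2]-125])
print(W(np.array(s['ee_pos'])))
p=way(0.2,-16,0);p[2]=165; print(p,mv(p,Rt=down(-0.107)))
E
```

```text
[ 611.03757733 -104.44216082  166.59557795] [-2.89174884 -0.27565233  5.72636979] [0.02986491 0.42528122 0.01062736] 23.76377348511838
[  1.19567208 -63.73264393  41.59557795]
[614.71699774 -56.8411259  165.        ] (array([-0.0035, -0.1193,  0.004 ]), array([-0.0003, -0.0022,  0.0002]))
```

arm_command(
  angular=[
    [0, 0, 0],
    [0, 0, 0],
    [0, 0, 0],
    [0, 0, 0],
    [0, 0, 0],
  ],
  offset=[
    [-0.001, -0.025, 0],
    [-0.002, -0.05, 0],
    [-0.002, -0.075, 0],
    [-0.002, -0.09, 0],
    [-0.002, -0.1, 0],
  ],
  gripper=[-1, -1, -1, -1, -1],
)

```text
clock: 9.93
ee_pos: [614.6, -64.3, 166.6]
orientation: [0.999, -0.053, 0.002, -0.0]
ft_force: [0.8, -2.8, 2.8]
opening: 23.8
```

```bash
cat >>h.py <<'E'
W=lambda p:np.array([(p-M0)@XD,(p-M0)@YD,p[2]-125])
def st():
    s=state(); F=np.array(s['ft_force']); print('t',round(s['clock'],2),'W',W(np.array(s['ee_pos'])).round(1),'F way',(F@XD).round(1),(F@YD).round(1),F[2].round(1),'M',np.round(s['torque'],2),'op',round(s['opening'],1)); return s
E
python3 -c "
from h import *
st()"
```

```text
t 9.93 W [  0.8 -23.5  41.6] F way 1.0 -2.7 2.8 M [-0.67  0.05  0.05] op 23.8
```

arm_command(
  angular=[
    [0, 0, 0],
    [0, 0, 0],
    [0, 0, 0],
    [0, 0, 0],
    [0, 0, 0],
  ],
  offset=[
    [0, -0.01, 0],
    [0, -0.02, 0],
    [0, -0.026, 0],
    [0, -0.032, 0],
    [0, -0.038, 0],
  ],
  gripper=[-1, -1, -1, -1, -1],
)

```text
clock: 10.55
ee_pos: [616.3, -52.5, 166.9]
orientation: [0.999, -0.055, 0.002, 0.002]
ft_force: [-0.4, -12.3, 4.8]
opening: 24.1
```

```bash
python3 -c "
from h import *
st()"
```

```text
t 10.55 W [  1.4 -11.6  41.9] F way 0.8 -12.3 4.8 M [-2.38  0.05 -0.24] op 24.1
```

arm_command(
  angular=[
    [0, 0, 0],
    [0, 0, 0],
    [0, 0, 0],
    [0, 0, 0],
    [0, 0, 0],
  ],
  offset=[
    [0, -0.01, 0],
    [0, -0.02, 0],
    [0, -0.026, 0],
    [0, -0.026, 0],
    [0, -0.026, 0],
  ],
  gripper=[-1, -1, -1, -1, -1],
)

```text
clock: 11.18
ee_pos: [616.2, -49.6, 167.2]
orientation: [0.998, -0.058, 0.001, 0.006]
ft_force: [-5.8, -17.5, 9.9]
opening: 23.7
```

```bash
python3 -c "
from h import *
st()"
```

```text
t 11.18 W [ 0.9 -8.7 42.2] F way -4.0 -18.0 9.9 M [-3.24  1.03 -0.22] op 23.7
```

arm_command(
  angular=[
    [0, 0, 0],
    [0, 0, 0],
    [0, 0, 0],
    [0, 0, 0],
    [0, 0, 0],
  ],
  offset=[
    [0, 0.02, 0],
    [0, 0.02, 0],
    [0, 0.02, 0],
    [0, 0.03, -0.12],
    [0, 0.14, -0.24],
  ],
  gripper=[0, 0, 0, 0, 0],
)

```text
clock: 11.8
ee_pos: [610.3, -97.2, 262.9]
orientation: [0.999, -0.054, 0.0, 0.004]
ft_force: [1.3, -0.8, -0.2]
opening: 44.0
```

```bash
python3 -c "
from h import *
st(); snap('wrist','w6'); crop('w6',220,420,60,270,3.5,'w6c')"
```

```text
t 11.8 W [ -0.2 -56.6 137.9] F way 1.3 -0.7 -0.2 M [-0.05 -0.14  0.05] op 44.0
```

View pics/w6.png

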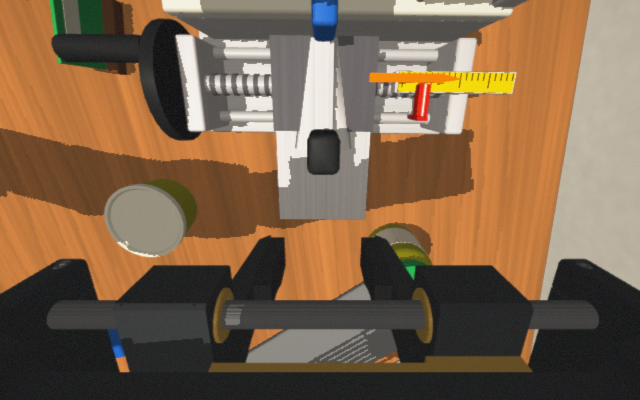

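```bash
python3 - <<'E'
from h import *
np.set_printoptions(suppress=True,precision=1)
crop('w6',260,390,0,230,3.4,'w6c')
d=load('w6')
for n,u,v,z in [('tb r',323,174,193),('blade back',323,40,197),('landBL',280,218,125),('landBR',366,219,125),('mouthL',277,131,125),('mouthR',371,133,125)]:
    print(n,W(px(d,u,v,z)),W(px(d,u,v)))
E
```

```text
tb r [  0.8 -23.7  68. ] [  0.8 -25.1  62.7]
blade back [ 1.7 61.5 72. ] [ 1.9 69.8 26.2]
landBL [-43.6 -86.7   0. ] [-43.7 -86.9  -0.4]
landBR [ 44.4 -88.9   0. ] [  65.2 -143.3 -125.7]
mouthL [-41.2   0.4   0. ] [-41.5   0.2  -1.8]
mouthR [45.7 -2.4  0. ] [  66.8  -15.7 -124. ]
```

View pics/w6c.png

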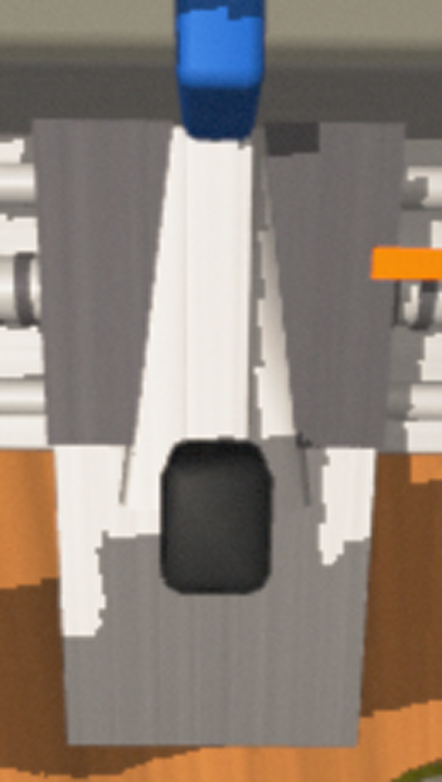

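```bash
python3 - <<'E'
from h import *
np.set_printoptions(suppress=True,precision=1)
d=load('w6')
for n,u,v,z in [('footL',260+122/3.4,503/3.4,126),('footR',260+308/3.4,505/3.4,126),('blade back',323,25,197)]:
    print(n,W(px(d,u,v,z)),W(px(d,u,v)))
st()
p=way(0.8,-50,45); print(p,mv(p,Rt=down(-0.107)))
E
```

```text
footL [-24.3 -15.2   1. ] [-24.  -14.7   4.6]
footR [ 27.  -16.4   1. ] [ 27.2 -16.6  -0.3]
blade back [ 1.7 69.5 72. ] [ 1.8 70.  70. ]
t 11.85 W [  2.8 -66.9 144.6] F way 1.9 -5.3 3.3 M [-0.4 -0.3 -0.1] op 44.2
[612.  -90.7 170. ] (array([-0. , -0. ,  0.2]), array([ 0., -0., -0.]))
```

```bash
python3 - <<'E'
from h import *
s=st(); p=way(1,-50,45); print(mv(p,Rt=down(-0.107)))
E
```

```text
t 11.85 W [  2.8 -66.9 144.6] F way 1.9 -5.3 3.3 M [-0.4  -0.26 -0.05] op 44.2
(array([-0.0079, -0.046 ,  0.2483]), array([ 0.0098, -0.0067, -0.0069]))
```

arm_command(
  angular=[
    [0.0098, -0.0067, -0.007],
    [0.0098, -0.0067, -0.007],
    [0.0098, -0.0067, -0.007],
    [0.0098, -0.0067, -0.007],
    [0.0098, -0.0067, -0.007],
  ],
  offset=[
    [-0.005, 0, 0.03],
    [-0.006, -0.03, 0.12],
    [-0.007, -0.04, 0.2],
    [-0.007, -0.04, 0.245],
    [-0.007, -0.04, 0.245],
  ],
  gripper=[-1, -1, -1, -1, -1],
)

```text
clock: 12.48
ee_pos: [611.1, -92.6, 169.5]
orientation: [0.999, -0.053, -0.002, -0.0]
ft_force: [-0.4, -0.3, -0.1]
opening: 0.3
```

```bash
python3 - <<'E'
from h import *
s=st(); p=way(1,-34,45); print(mv(p,Rt=down(-0.107)))
E
```

```text
t 12.47 W [  0.1 -51.9  44.5] F way -0.3 -0.4 -0.1 M [-0.04 -0.06 -0.02] op 0.3
(array([ 0.0019, -0.0448, -0.0014]), array([-0.0003,  0.0023,  0.0007]))
```

arm_command(
  angular=[
    [0, 0.002, 0],
    [0, 0.002, 0],
    [0, 0.002, 0],
    [0, 0.002, 0],
    [0, 0.002, 0],
  ],
  offset=[
    [0.002, -0.02, 0],
    [0.002, -0.035, 0],
    [0.002, -0.05, 0],
    [0.002, -0.06, 0],
    [0.002, -0.07, 0],
  ],
  gripper=[-1, -1, -1, -1, -1],
)

```text
clock: 13.1
ee_pos: [614.4, -75.1, 170.7]
orientation: [0.998, -0.056, -0.0, 0.006]
ft_force: [-5.5, -26.4, 7.3]
opening: 0.5
```

```bash
python3 - <<'E'
from h import *
s=st()
E
```

```text
t 13.1 W [  1.6 -34.2  45.7] F way -2.9 -26.8 7.3 M [-4.74  0.9   0.09] op 0.5
```

arm_command(
  angular=[
    [0, 0, 0],
    [0, 0, 0],
    [0, 0, 0],
    [0, 0, 0],
    [0, 0, 0],
  ],
  offset=[
    [0, 0.03, 0],
    [0, 0.06, -0.1],
    [-0.05, 0.08, -0.22],
    [-0.15, 0.1, -0.25],
    [-0.28, 0.1, -0.25],
  ],
  gripper=[-1, -1, -1, -1, -1],
)

```text
clock: 13.72
ee_pos: [499.1, -101.1, 272.9]
orientation: [0.998, -0.057, 0.002, 0.006]
ft_force: [-1.0, 0.6, 0.2]
opening: 0.3
```

```bash
python3 - <<'E'
from h import *
s=st(); snap('wrist','w7'); snap('top','t7'); snap('scene','s7'); crop('t7',205,325,100,225,6,'t7c'); crop('s7',330,480,130,260,5,'s7c')
E
```

```text
t 13.72 W [-110.6  -71.3  147.9] F way -1.1 0.5 0.2 M [-0.06 -0.05 -0.07] op 0.3
```

View pics/w7.png

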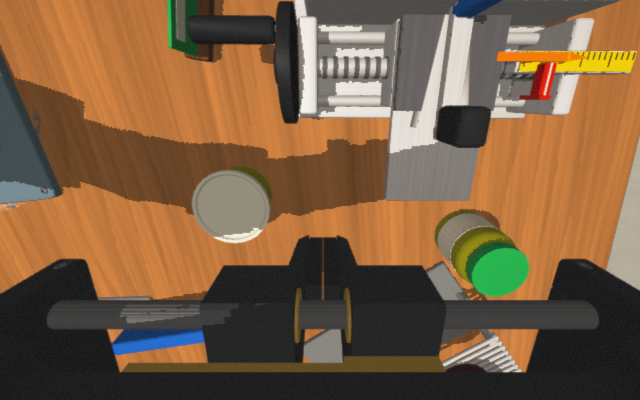

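View pics/s7c.png

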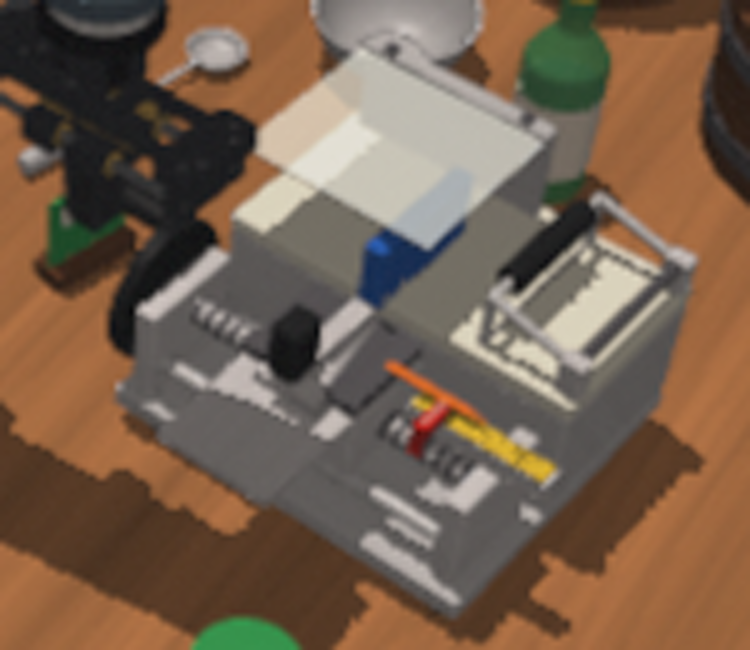

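View pics/t7c.png

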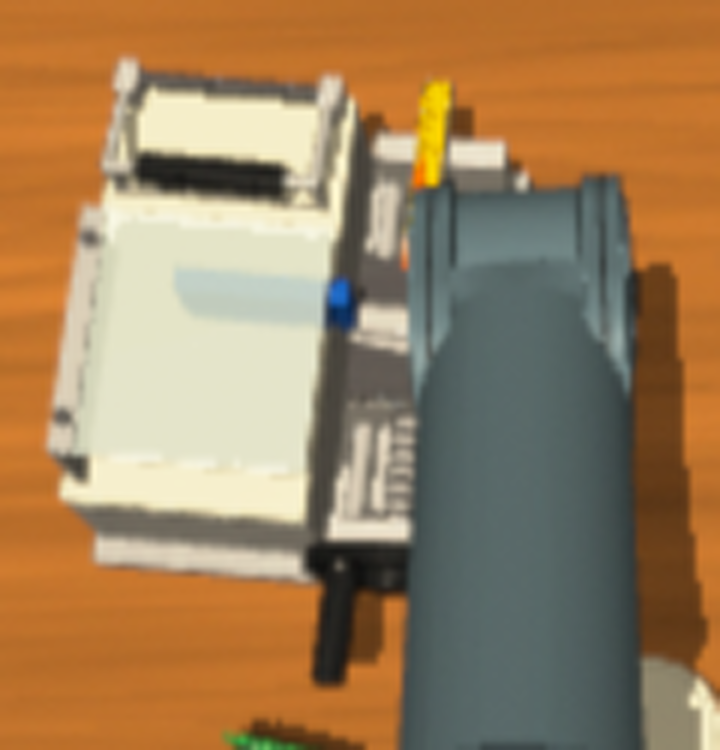

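```bash
python3 - <<'E'
from h import *
np.set_printoptions(suppress=True,precision=1)
crop('w3',0,260,20,210,3,'w3d'); crop('w7',160,420,0,140,3,'w7d')
d=load('w7')
for u in [195,215,235,255]:
    print([W(px(d,u,v)).round(1).tolist() for v in (18,24,29,34,40)])
for u in (325,345,365,383): print('screw',u,W(px(d,u,67,91)),W(px(d,u,67)))
print('tip',W(px(d,189,30,120)))
for n in ['w3','w6']:
  pass
E
```

```text
[[-212.6, 77.8, 6.7], [-212.6, 73.0, 8.6], [-213.3, 69.4, 8.4], [-214.6, 66.2, 6.5], [-216.0, 62.0, 4.9]]
[[-196.0, 77.4, 7.1], [-196.3, 72.9, 7.8], [-196.3, 68.9, 9.6], [-197.6, 65.8, 7.1], [-199.4, 61.9, 3.7]]
[[-179.6, 77.2, 6.7], [-179.4, 72.3, 9.4], [-179.7, 68.6, 9.7], [-180.8, 65.5, 7.1], [-182.3, 61.6, 3.7]]
[[-163.1, 77.1, 6.3], [-163.2, 72.4, 7.7], [-163.7, 68.9, 7.1], [-164.2, 65.3, 6.6], [-164.9, 61.1, 4.9]]
screw 325 [-105.   43.  -34.] [-105.1   42.3  -26.3]
screw 345 [-84.9  42.7 -34. ] [-85.6  41.9 -25.6]
screw 365 [-64.8  42.3 -34. ] [-65.9  41.6 -26.3]
screw 383 [-46.7  42.  -34. ] [-48.1  41.4 -27.1]
tip [-223.8   71.6   -5. ]
```

View pics/w3d.png

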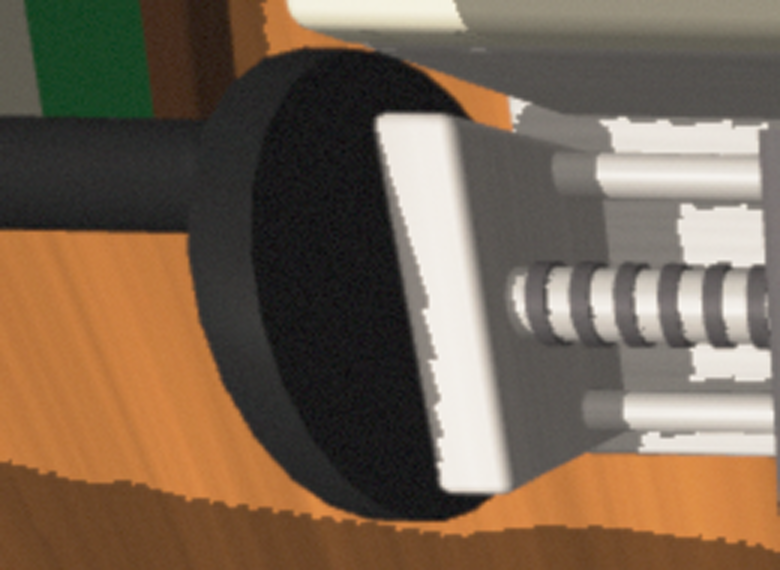

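View pics/w7d.png

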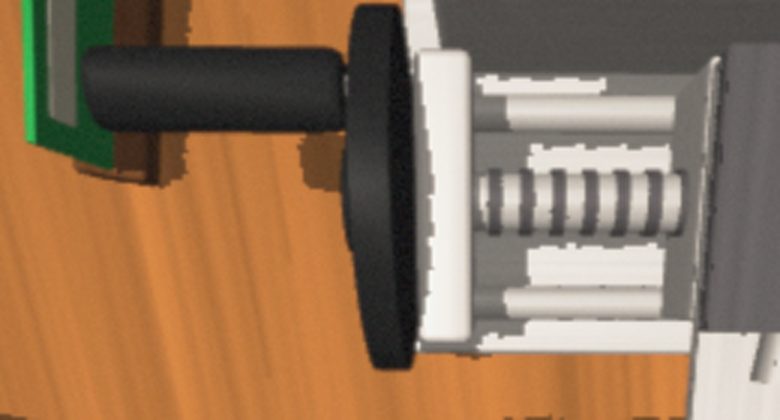

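```bash
cat >> h.py <<'E'
YC=-0.113   # refined cutter yaw
CX=np.array([np.cos(YC),np.sin(YC),0]); CY=np.array([-np.sin(YC),np.cos(YC),0])
E
python3 - <<'E'
from h import *
np.set_printoptions(suppress=True,precision=1)
d=load('w3'); c=lambda u,v:(380+u/3-.4,90+v/3-.4)
for n,u,v in [('ptr tip',437,106),('ptr root',48,98),('ptr mid',250,98),('clip line far',292,126),('clip line near',265,245),('clipL',240,127),('clipR',306,127),('tick1',418,130),('tick2',540,130)]:
    q=c(u,v); print(n,W(px(d,*q)),W(px(d,*q,131)))
d=load('w7')
for n,u,v in [('sign foot',188,53),('sign foot2',176,50),('card r',197,10),('card',170,48),('card l',165,5)]:
    print(n,W(px(d,u,v)))
print(state()['qpos'])
print('wheel c w', M0)
E
```

```text
ptr tip [116.5  42.8  12.2] [120.8  42.4   6. ]
ptr root [40.3 44.6 11.8] [41.8 44.3  6. ]
ptr mid [79.1 44.5 13.3] [82.7 44.1  6. ]
clip line far [88.4 39.1 12.8] [92.1 38.5  6. ]
clip line near [87.1 15.2 12.4] [90.5 13.7  6. ]
clipL [81.5 38.4  6. ] [81.5 38.4  6. ]
clipR [96.1 38.1  4. ] [95.  38.3  6. ]
tick1 [120.   37.3   3.2] [118.   37.6   6. ]
tick2 [146.3  37.1   2. ] [143.   37.5   6. ]
sign foot [-260.4   65.1  -82.4]
sign foot2 [-293.2   75.2 -125.5]
card r [-251.6  113.1 -104.7]
card [-300.2   77.6 -125. ]
card l [-297.8  124.7 -126.2]
[ 0.4  0.3 -0.4  1.9  0.2  1.  -0.1]
wheel c w [616.1 -40.9 125. ]
```

```bash
cat >> h.py <<'E'
# wheel frame: axis point, W coords use refined yaw about M0
AX=M0+(-196)*CX+41.0*CY; AX[2]=90.   # point on axis at grip plane (provisional)
RT=down(YC+np.pi/2)
def han(a,r=42.): # TCP for handle angle a
    p=AX+(-r*np.sin(a))*CY; p[2]=90+r*np.cos(a)-2; return p
def C(p): p=np.asarray(p); return np.array([(p-M0)@CX,(p-M0)@CY,p[2]])
E
python3 - <<'E'
from h import *
np.set_printoptions(suppress=True,precision=1)
d=load('w7')
for u in (325,345,365,383): print('screw',u,C(px(d,u,67,99)),C(px(d,u,67)))
for u in (200,235,265): print('handle',[C(px(d,u,v,123)) for v in (15,29,43)],C(px(d,u,29)))
print('tip',C(px(d,187,29,123)),'wheelface',C(px(d,277,85,90)),C(px(d,277,20,130)))
print(han(-0.7),C(han(-.7)))
p=han(-0.7); p[2]=190; print(mv(p,Rt=RT))
E
```

```text
screw 325 [-105.7   40.6   99. ] [-105.7   40.7   98.7]
screw 345 [-86.2  40.6  99. ] [-86.2  40.6  99.4]
screw 365 [-66.6  40.6  99. ] [-66.5  40.6  98.7]
screw 383 [-48.9  40.5  99. ] [-48.7  40.6  97.9]
handle [array([-212.5,   78.9,  123. ]), array([-214. ,   68.4,  123. ]), array([-215.6,   57.6,  123. ])] [-210.4   66.4  132.6]
handle [array([-182.8,   78.8,  123. ]), array([-183.9,   68.4,  123. ]), array([-185. ,   57.6,  123. ])] [-180.7   65.9  134.7]
handle [array([-157.2,   78.8,  123. ]), array([-157.9,   68.3,  123. ]), array([-158.7,   57.5,  123. ])] [-156.1   66.1  133.8]
tip [-225.2   68.4  123. ] wheelface [-154.8   24.8   90. ] [-146.3   73.4  130. ]
[429.   48.8 120.1] [-196.    68.1  120.1]
(array([-0.2, -0.4,  0.2]), array([ 0.,  0., -1.]))
```

```bash
sed -i 's/41.0\*CY/40.6*CY/' h.py; python3 - <<'E'
from h import *
np.set_printoptions(suppress=True,precision=4)
p=han(-0.71); p[2]=200; print(p,mv(p,Rt=RT))
E
```

```text
[428.9985  48.746  200.    ] (array([-0.2099, -0.3544,  0.1744]), array([ 0.0064,  0.0068, -0.9996]))
```

arm_command(
  angular=[
    [0.001, 0.001, -0.118],
    [0.002, 0.002, -0.236],
    [0.003, 0.003, -0.354],
    [0.005, 0.005, -0.472],
    [0.006, 0.007, -0.59],
  ],
  offset=[
    [-0.04, -0.06, 0],
    [-0.08, -0.12, 0],
    [-0.12, -0.19, 0.02],
    [-0.16, -0.26, 0.05],
    [-0.2, -0.33, 0.08],
  ],
  gripper=[0.3, 0.3, 0.3, 0.3, 0.3],
)

```text
clock: 14.5
ee_pos: [433.0, 40.7, 238.2]
orientation: [0.917, 0.399, 0.003, 0.001]
ft_force: [1.1, 0.3, -0.7]
opening: 48.4
```

```bash
python3 - <<'E'
from h import *
np.set_printoptions(suppress=True,precision=4)
p=han(-0.71); p[2]=200; print(p,mv(p,Rt=RT),state()['qpos'])
E
```

```text
[428.9985  48.746  200.    ] (array([ 0.0073, -0.0215,  0.0954]), array([ 0.0041, -0.0022, -0.4055])) [ 0.3634  0.248  -0.6351  2.0726  0.1936  0.8701  0.4392]
```

arm_command(
  angular=[
    [0.001, 0, -0.118],
    [0.002, -0.001, -0.236],
    [0.003, -0.002, -0.354],
    [0.004, -0.002, -0.4055],
    [0.004, -0.002, -0.4055],
  ],
  offset=[
    [0.002, -0.007, 0.02],
    [0.004, -0.014, 0.04],
    [0.006, -0.02, 0.07],
    [0.007, -0.0215, 0.095],
    [0.007, -0.0215, 0.095],
  ],
  gripper=[0.3, 0.3, 0.3, 0.3, 0.3],
)

```text
clock: 15.12
ee_pos: [429.6, 49.3, 200.0]
orientation: [0.746, 0.666, 0.001, -0.001]
ft_force: [0.8, 1.1, 0.8]
opening: 57.1
```

```bash
python3 - <<'E'
from h import *
np.set_printoptions(suppress=True,precision=4)
snap('wrist','w8'); snap('top','t8'); crop('t8',205,325,100,225,6,'t8c')
p=han(-0.71); print(p,mv(p,Rt=RT),state()['qpos'],state()['opening'])
E
```

```text
[428.9985  48.746  119.8512] (array([-0.0013, -0.0021,  0.2019]), array([ 0.0007, -0.0007, -0.001 ])) [ 0.412   0.3353 -0.7314  2.1056  0.3091  0.8051  0.9477] 57.2469170139142
```

View pics/w8.png

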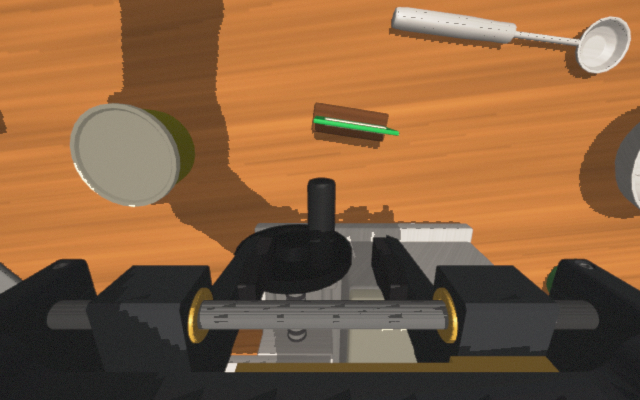

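View pics/t8c.png

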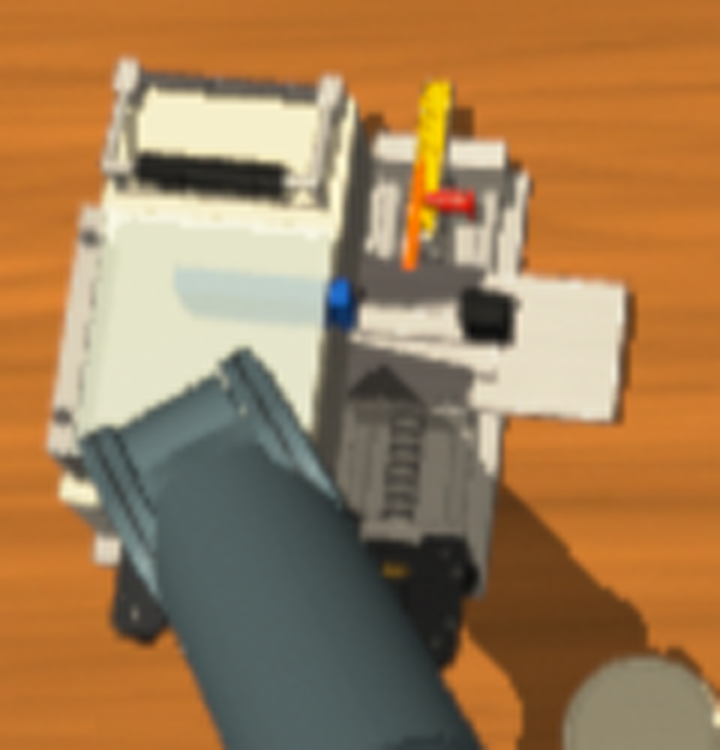

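arm_command(
  angular=[
    [0, 0, 0],
    [0, 0, 0],
    [0, 0, 0],
    [0, 0, 0],
    [0, 0, 0],
  ],
  offset=[
    [-0.001, -0.001, 0.07],
    [-0.001, -0.002, 0.14],
    [-0.001, -0.002, 0.202],
    [-0.001, -0.002, 0.202],
    [-0.001, -0.002, 0.202],
  ],
  gripper=[0.3, 0.3, 0.3, 0.3, 0],
)

```text
clock: 15.85
ee_pos: [429.9, 49.2, 120.8]
orientation: [0.747, 0.665, 0.001, 0.0]
ft_force: [-0.4, 1.2, 0.7]
opening: 49.5
```

arm_command(
  angular=[
    [0, 0, 0],
    [0, 0, 0],
    [0, 0, 0],
    [0, 0, 0],
    [0, 0, 0],
  ],
  offset=[
    [0, 0, 0],
    [0, 0, 0],
    [0, 0, 0],
    [0, 0, 0],
    [0, 0, 0],
  ],
  gripper=[-1, -1, -1, -1, -1],
)

```text
clock: 16.48
ee_pos: [430.2, 49.0, 121.0]
orientation: [0.747, 0.665, 0.002, 0.001]
ft_force: [1.4, -1.2, 2.6]
opening: 21.2
```

```bash
cat >>h.py <<'E'
def hs():
    s=state(); c=C(s['ee_pos']); dy=c[1]-40.6; dz=c[2]+2-90
    print('t',round(s['clock'],2),'C',c.round(1),'a',round(-np.arctan2(dy,dz),3),'r',round(np.hypot(dy,dz),1),'F',np.round(s['ft_force'],1),'op',round(s['opening'],1)); return s
def steps(al,r=42.):
    for a in al:
        o,g=mv(han(a,r),Rt=RT); print([float(round(x,3)) for x in o],g.round(3))
E
python3 - <<'E'
from h import *
hs(); print(state()['qpos'].round(2))
E
```

```text
t 16.48 C [-194.8   68.4  121. ] a -0.701 r 43.1 F [ 1.4 -1.2  2.6] op 21.2
[ 0.31  0.48 -0.63  2.16  0.47  0.63  0.8 ]
```

```bash
python3 - <<'E'
from h import *
steps([-1.2,-1.7,-2.2,-2.7,-3.2])
E
```

```text
[0.028, -0.003, 0.044] [ 0.002 -0.001 -0.002]
[0.034, -0.003, 0.096] [ 0.002 -0.001 -0.002]
[0.015, -0.004, 0.144] [ 0.002 -0.001 -0.002]
[-0.025, -0.004, 0.177] [ 0.002 -0.001 -0.002]
[-0.076, -0.003, 0.187] [ 0.002 -0.001 -0.002]
```

arm_command(
  angular=[
    [0, 0, 0],
    [0, 0, 0],
    [0, 0, 0],
    [0, 0, 0],
    [0, 0, 0],
  ],
  offset=[
    [0.028, 0, 0.044],
    [0.034, 0, 0.096],
    [0.015, 0, 0.144],
    [-0.025, 0, 0.177],
    [-0.076, 0, 0.187],
  ],
  gripper=[-1, -1, -1, -1, -1],
)

```text
clock: 17.1
ee_pos: [426.9, 19.4, 45.7]
orientation: [0.746, 0.666, 0.002, 0.0]
ft_force: [-3.6, 5.8, 27.8]
opening: 20.1
```

```bash
python3 - <<'E'
from h import *
hs(); print(state()['qpos'].round(2))
steps([-3.7,-4.25,-4.8,-5.35,-5.9])
E
```

```text
t 17.1 C [-194.7   38.6   45.7] a 3.094 r 42.4 F [-3.6  5.8 27.8] op 20.1
[ 0.26  0.61 -0.49  2.2   0.64  0.46  0.71]
[-0.05, -0.003, -0.017] [ 0.002 -0.002 -0.   ]
[-0.089, -0.003, -0.059] [ 0.002 -0.002 -0.   ]
[-0.099, -0.003, -0.115] [ 0.002 -0.002 -0.   ]
[-0.079, -0.003, -0.168] [ 0.002 -0.002 -0.   ]
[-0.034, -0.002, -0.203] [ 0.002 -0.002 -0.   ]
```

```bash
sed -i 's/np.cos(a)-2; return p/np.cos(a)-0.3; return p/; s/dz=c\[2\]+2-90/dz=c[2]+0.3-90/' h.py; python3 - <<'E'
from h import *
hs(); 
steps([-3.7,-4.25,-4.8,-5.35,-5.9])
E
```

```text
t 17.1 C [-194.7   38.6   45.7] a 3.096 r 44.0 F [-3.6  5.8 27.8] op 20.1
[-0.05, -0.003, -0.021] [ 0.002 -0.002 -0.   ]
[-0.089, -0.003, -0.063] [ 0.002 -0.002 -0.   ]
[-0.099, -0.003, -0.12] [ 0.002 -0.002 -0.   ]
[-0.079, -0.002, -0.173] [ 0.002 -0.002 -0.   ]
[-0.034, -0.002, -0.208] [ 0.002 -0.002 -0.   ]
```

arm_command(
  angular=[
    [0, 0, 0],
    [0, 0, 0],
    [0, 0, 0],
    [0, 0, 0],
    [0, 0, 0],
  ],
  offset=[
    [-0.05, 0, -0.021],
    [-0.089, 0, -0.063],
    [-0.099, 0, -0.12],
    [-0.079, 0, -0.173],
    [-0.034, 0, -0.208],
  ],
  gripper=[-1, -1, -1, -1, -1],
)

```text
clock: 17.73
ee_pos: [425.2, 6.9, 128.8]
orientation: [0.746, 0.666, 0.004, -0.001]
ft_force: [11.9, 12.1, -43.6]
opening: 20.4
```

```bash
python3 - <<'E'
from h import *
hs(); steps([-6.4,-6.95,-7.5,-8.05,-8.6])
E
```

```text
t 17.73 C [-195.1   25.9  128.8] a 0.359 r 41.7 F [ 11.9  12.1 -43.6] op 20.4
[0.049, -0.002, -0.006] [ 0.002 -0.004 -0.001]
[0.102, -0.002, 0.016] [ 0.002 -0.004 -0.001]
[0.135, -0.003, 0.062] [ 0.002 -0.004 -0.001]
[0.139, -0.003, 0.119] [ 0.002 -0.004 -0.001]
[0.113, -0.003, 0.17] [ 0.002 -0.004 -0.001]
```

```bash
python3 - <<'E'
from h import *
hs(); snap('wrist','w9');hs(); snap('top','t9');s=hs(); print(s['qvel'].round(3)); crop('t9',205,325,100,225,6,'t9c')
E
```

```text
t 17.73 C [-195.1   25.9  128.8] a 0.359 r 41.7 F [ 11.9  12.1 -43.6] op 20.4
t 17.77 C [-195.1   29.3  129.5] a 0.277 r 41.4 F [  5.8  10.  -24.3] op 20.4
t 17.82 C [-195.    28.1  128.8] a 0.308 r 41.0 F [  4.6   7.4 -16.4] op 20.2
[ 0.009  0.015  0.038  0.005  0.029 -0.002  0.008]
```

View pics/w9.png

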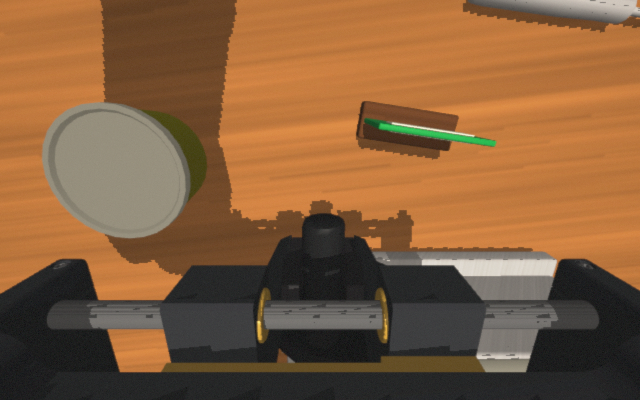

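View pics/t9c.png

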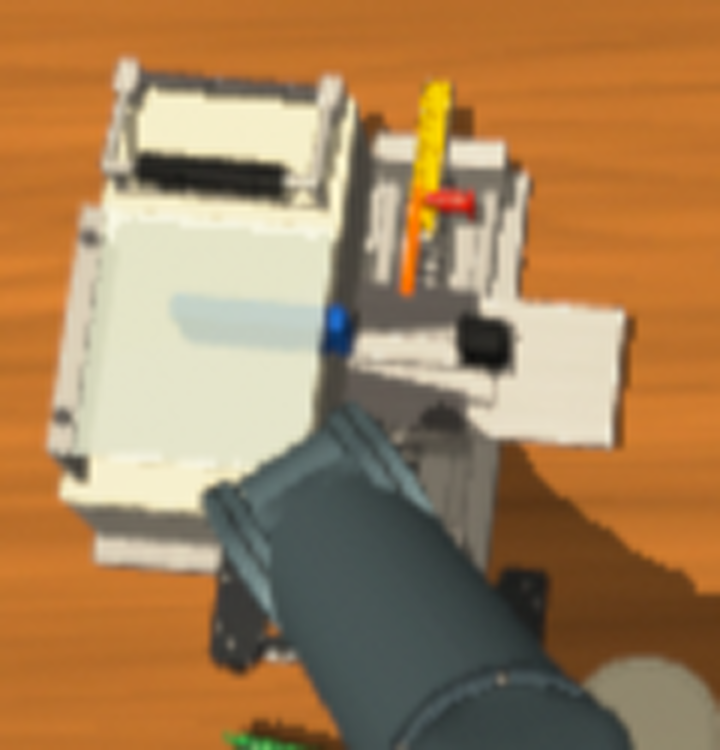

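```bash
python3 - <<'E'
from h import *
hs(); steps([-6.4,-6.8,-7.2,-7.6,-8.0],41)
E
```

```text
t 17.82 C [-195.    28.1  128.8] a 0.308 r 41.0 F [  4.6   7.4 -16.4] op 20.2
[0.043, -0.002, -0.004] [ 0.003 -0.005  0.001]
[0.082, -0.002, 0.009] [ 0.003 -0.005  0.001]
[0.112, -0.002, 0.036] [ 0.003 -0.005  0.001]
[0.13, -0.002, 0.073] [ 0.003 -0.005  0.001]
[0.132, -0.003, 0.114] [ 0.003 -0.005  0.001]
```

arm_command(
  angular=[
    [0, 0, 0],
    [0, 0, 0],
    [0, 0, 0],
    [0, 0, 0],
    [0, 0, 0],
  ],
  offset=[
    [0.043, -0.001, -0.003],
    [0.082, -0.001, 0.009],
    [0.112, -0.001, 0.036],
    [0.13, -0.001, 0.073],
    [0.132, -0.001, 0.114],
  ],
  gripper=[-1, -1, -1, -1, -1],
)

```text
clock: 18.45
ee_pos: [431.9, 64.0, 83.6]
orientation: [0.745, 0.667, 0.007, -0.001]
ft_force: [0.6, 2.2, 2.8]
opening: 20.8
```

```bash
python3 - <<'E'
from h import *
hs(); steps([-8.4,-8.8,-9.2,-9.6,-10.0],41)
E
```

```text
t 18.45 C [-194.8   83.5   83.6] a -1.712 r 43.3 F [0.6 2.2 2.8] op 20.8
[-0.02, -0.003, 0.038] [ 0.004 -0.008  0.002]
[-0.048, -0.004, 0.067] [ 0.004 -0.008  0.002]
[-0.085, -0.004, 0.084] [ 0.004 -0.008  0.002]
[-0.126, -0.004, 0.084] [ 0.004 -0.008  0.002]
[-0.164, -0.004, 0.069] [ 0.004 -0.008  0.002]
```

```bash
sed -i 's/40.6\*CY/41.4*CY/; s/c\[1\]-40.6/c[1]-41.4/' h.py; python3 - <<'E'
from h import *
hs(); steps([-8.4,-8.8,-9.2,-9.6,-10.0],41.3)
E
```

```text
t 18.45 C [-194.8   83.5   83.6] a -1.714 r 42.5 F [0.6 2.2 2.8] op 20.8
[-0.018, -0.003, 0.038] [ 0.004 -0.008  0.002]
[-0.046, -0.004, 0.068] [ 0.004 -0.008  0.002]
[-0.083, -0.004, 0.084] [ 0.004 -0.008  0.002]
[-0.124, -0.004, 0.085] [ 0.004 -0.008  0.002]
[-0.162, -0.004, 0.07] [ 0.004 -0.008  0.002]
```

arm_command(
  angular=[
    [0.002, -0.004, 0.001],
    [0.004, -0.006, 0.002],
    [0.004, -0.008, 0.002],
    [0.004, -0.008, 0.002],
    [0.004, -0.008, 0.002],
  ],
  offset=[
    [-0.018, -0.001, 0.038],
    [-0.046, -0.002, 0.068],
    [-0.083, -0.002, 0.084],
    [-0.124, -0.002, 0.085],
    [-0.162, -0.002, 0.07],
  ],
  gripper=[-1, -1, -1, -1, -1],
)

```text
clock: 19.08
ee_pos: [424.3, -1.3, 53.8]
orientation: [0.746, 0.666, -0.0, 0.0]
ft_force: [0.9, 5.4, 5.2]
opening: 21.1
```

```bash
python3 - <<'E'
from h import *
hs(); steps([-10.4,-10.8,-11.2,-11.6,-12.0],41.3)
E
```

```text
t 19.07 C [-195.1   17.8   53.8] a 2.559 r 42.9 F [0.9 5.4 5.2] op 21.1
[-0.026, -0.002, -0.032] [-0.  0. -0.]
[-0.042, -0.002, -0.07] [-0.  0. -0.]
[-0.042, -0.002, -0.111] [-0.  0. -0.]
[-0.026, -0.002, -0.148] [-0.  0. -0.]
[0.004, -0.002, -0.177] [-0.  0. -0.]
```

arm_command(
  angular=[
    [0, 0, 0],
    [0, 0, 0],
    [0, 0, 0],
    [0, 0, 0],
    [0, 0, 0],
  ],
  offset=[
    [-0.026, -0.001, -0.032],
    [-0.042, -0.002, -0.07],
    [-0.042, -0.002, -0.111],
    [-0.026, -0.002, -0.148],
    [0.004, -0.002, -0.177],
  ],
  gripper=[-1, -1, -1, -1, -1],
)

```text
clock: 19.7
ee_pos: [424.4, 0.5, 124.8]
orientation: [0.746, 0.666, 0.001, 0.0]
ft_force: [7.3, 7.8, -20.4]
opening: 20.3
```

```bash
python3 - <<'E'
from h import *
snap('top','t10'); snap('scene','s10'); crop('t10',205,325,100,225,6,'t10c'); crop('s10',380,480,180,250,8,'s10c')
hs(); steps([-12.4,-12.8,-13.2,-13.6,-14.0],41.3)
E
```

```text
t 19.8 C [-195.1   21.3  125.3] a 0.515 r 40.9 F [ 4.2  4.2 -4.5] op 20.5
[0.033, -0.002, -0.013] [ 0.001 -0.001  0.001]
[0.074, -0.002, -0.011] [ 0.001 -0.001  0.001]
[0.111, -0.002, 0.006] [ 0.001 -0.001  0.001]
[0.139, -0.002, 0.036] [ 0.001 -0.001  0.001]
[0.152, -0.002, 0.075] [ 0.001 -0.001  0.001]
```

View pics/t10c.png

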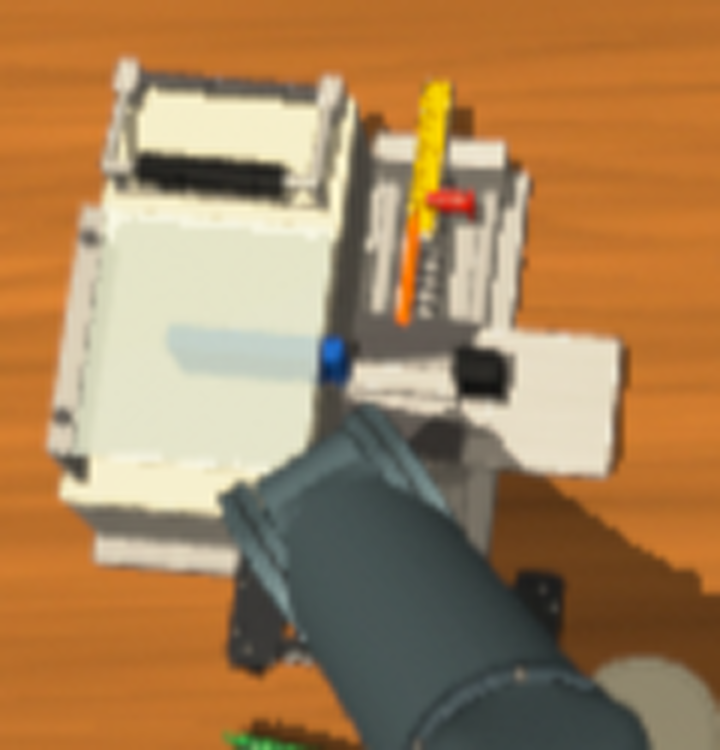

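View pics/s10c.png

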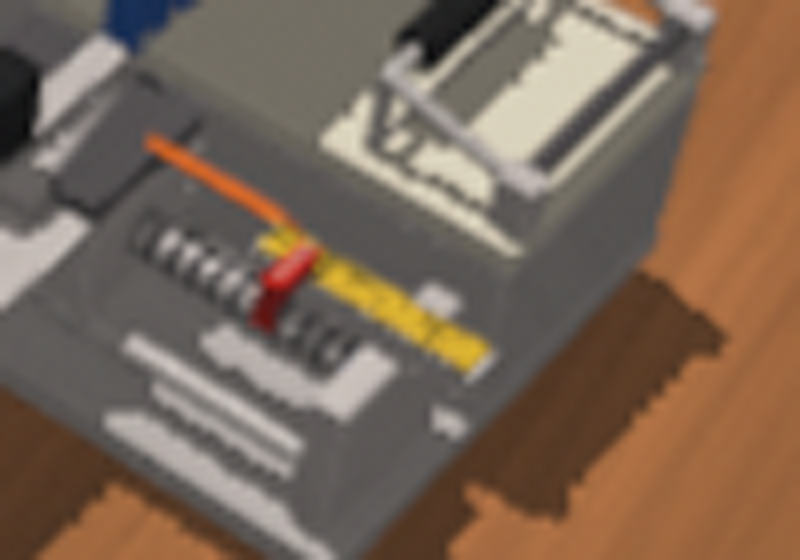

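arm_command(
  angular=[
    [0, 0, 0],
    [0, 0, 0],
    [0, 0, 0],
    [0, 0, 0],
    [0, 0, 0],
  ],
  offset=[
    [0.033, -0.001, -0.012],
    [0.074, -0.002, -0.01],
    [0.111, -0.002, 0.007],
    [0.139, -0.002, 0.036],
    [0.152, -0.002, 0.075],
  ],
  gripper=[-1, -1, -1, -1, -1],
)

```text
clock: 20.42
ee_pos: [431.9, 63.8, 95.8]
orientation: [0.745, 0.667, 0.003, 0.001]
ft_force: [3.6, -1.9, 2.7]
opening: 20.4
```

```bash
python3 - <<'E'
from h import *
hs(); steps([-13.6,-13.2,-12.8,-12.4,-12.0],41.3)
E
```

```text
t 20.43 C [-194.8   83.2   95.8] a -1.427 r 42.3 F [ 3.6 -1.9  2.7] op 20.4
[-0.016, -0.003, -0.038] [ 0.003 -0.002  0.001]
[-0.043, -0.003, -0.068] [ 0.003 -0.002  0.001]
[-0.08, -0.003, -0.086] [ 0.003 -0.002  0.001]
[-0.121, -0.003, -0.087] [ 0.003 -0.002  0.001]
[-0.16, -0.003, -0.072] [ 0.003 -0.002  0.001]
```

arm_command(
  angular=[
    [0, 0, 0],
    [0, 0, 0],
    [0, 0, 0],
    [0, 0, 0],
    [0, 0, 0],
  ],
  offset=[
    [-0.016, -0.001, -0.038],
    [-0.043, -0.002, -0.068],
    [-0.08, -0.003, -0.086],
    [-0.121, -0.003, -0.087],
    [-0.16, -0.003, -0.072],
  ],
  gripper=[-1, -1, -1, -1, -1],
)

```text
clock: 21.05
ee_pos: [424.4, 0.3, 124.5]
orientation: [0.745, 0.667, 0.004, 0.001]
ft_force: [6.2, 9.3, -13.1]
opening: 20.5
```

```bash
python3 - <<'E'
from h import *
hs(); steps([-11.6,-11.2,-10.8,-10.4,-10.1],41.3)
E
```

```text
t 21.05 C [-195.1   19.4  124.5] a 0.564 r 41.2 F [  6.2   9.3 -13.1] op 20.5
[-0.03, -0.002, 0.028] [ 0.004 -0.003  0.001]
[-0.046, -0.003, 0.066] [ 0.004 -0.003  0.001]
[-0.047, -0.003, 0.107] [ 0.004 -0.003  0.001]
[-0.031, -0.003, 0.145] [ 0.004 -0.003  0.001]
[-0.01, -0.003, 0.168] [ 0.004 -0.003  0.001]
```

arm_command(
  angular=[
    [0.002, -0.002, 0],
    [0.004, -0.003, 0],
    [0.004, -0.003, 0],
    [0.004, -0.003, 0],
    [0.004, -0.003, 0],
  ],
  offset=[
    [-0.03, -0.001, 0.028],
    [-0.046, -0.002, 0.066],
    [-0.047, -0.002, 0.107],
    [-0.031, -0.002, 0.145],
    [-0.01, -0.002, 0.168],
  ],
  gripper=[-1, -1, -1, -1, -1],
)

```text
clock: 21.68
ee_pos: [423.9, -4.4, 56.4]
orientation: [0.746, 0.666, -0.001, 0.001]
ft_force: [1.8, 0.3, 4.2]
opening: 20.8
```

```bash
python3 - <<'E'
from h import *
snap('top','t11'); snap('scene','s11'); crop('t11',205,325,100,225,6,'t11c'); crop('s11',380,480,180,250,8,'s11c')
hs(); steps([-10.0,-9.9,-9.8,-9.7,-9.6],41.3)
E
```

```text
t 21.77 C [-195.2   15.3   56.2] a 2.479 r 42.4 F [ 4.1 -2.1 -5.9] op 20.5
[0.009, -0.002, 0.003] [0.    0.001 0.001]
[0.018, -0.002, 0.008] [0.    0.001 0.001]
[0.027, -0.002, 0.012] [0.    0.001 0.001]
[0.037, -0.002, 0.016] [0.    0.001 0.001]
[0.047, -0.002, 0.018] [0.    0.001 0.001]
```

View pics/s11c.png

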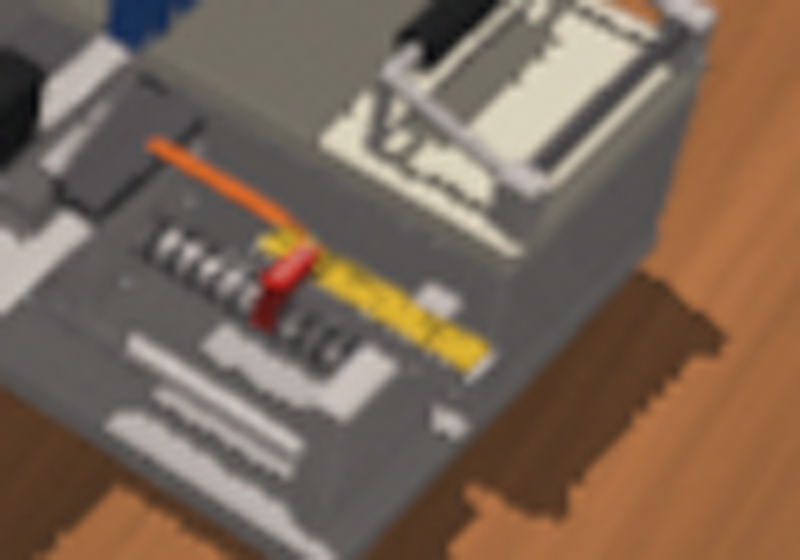

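View pics/t11c.png

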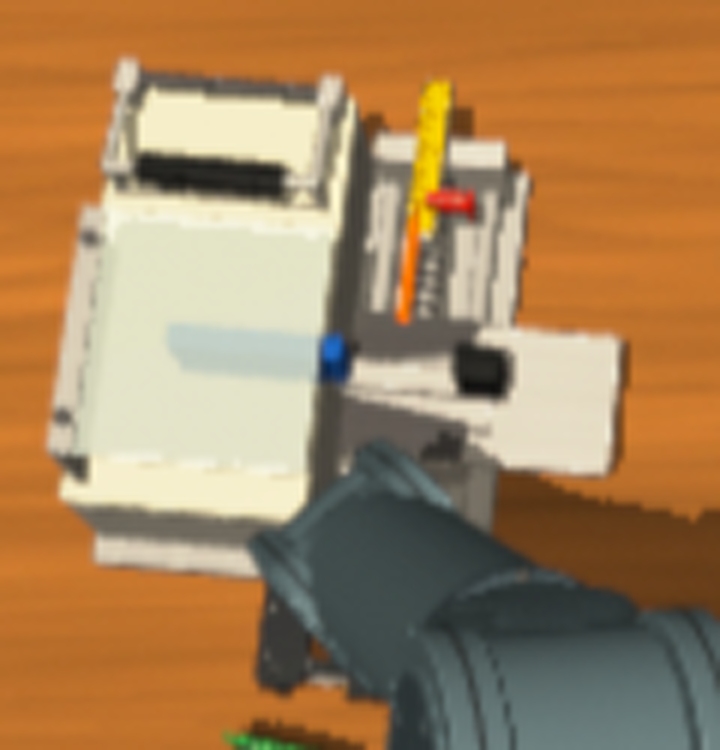

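arm_command(
  angular=[
    [0, 0, 0],
    [0, 0, 0],
    [0, 0, 0],
    [0, 0, 0],
    [0, 0, 0],
  ],
  offset=[
    [0.009, 0, 0.003],
    [0.018, 0, 0.008],
    [0.027, 0, 0.012],
    [0.037, 0, 0.016],
    [0.049, 0, 0.018],
  ],
  gripper=[-1, -1, -1, -1, -1],
)

```text
clock: 22.4
ee_pos: [425.7, 13.0, 48.2]
orientation: [0.746, 0.666, -0.002, 0.001]
ft_force: [6.0, -8.2, -16.0]
opening: 20.7
```

```bash
python3 - <<'E'
from h import *
hs(); hs()
E
```

```text
t 22.4 C [-195.2   32.1   48.2] a 2.922 r 42.5 F [  6.   -8.2 -16. ] op 20.7
t 22.4 C [-195.2   32.1   48.2] a 2.922 r 42.5 F [  6.   -8.2 -16. ] op 20.7
```

arm_command(
  angular=[
    [0, 0, 0],
    [0, 0, 0],
    [0, 0, 0],
    [0, 0, 0],
    [0, 0, 0],
  ],
  offset=[
    [0, 0, 0],
    [0, 0, 0],
    [0, 0, 0],
    [0, 0, -0.05],
    [0, 0, -0.15],
  ],
  gripper=[0, 0, 0, 0, 0],
)

```text
clock: 23.02
ee_pos: [424.6, 13.6, 108.1]
orientation: [0.746, 0.666, -0.003, -0.0]
ft_force: [0.4, -0.8, 0.6]
opening: 44.0
```

arm_command(
  angular=[
    [0, 0, 0],
    [0, 0, 0],
    [0, 0, 0],
    [0, 0, 0],
    [0, 0, 0],
  ],
  offset=[
    [0, 0, -0.14],
    [0, 0, -0.28],
    [0, 0, -0.42],
    [0, 0, -0.42],
    [0, 0, -0.42],
  ],
  gripper=[0, 0, 0, 0, 0],
)

```text
clock: 23.65
ee_pos: [424.8, 14.0, 275.6]
orientation: [0.746, 0.666, -0.004, -0.0]
ft_force: [0.6, -1.1, -0.1]
opening: 44.3
```

```bash
python3 - <<'E'
from h import *
np.set_printoptions(suppress=True,precision=4)
s=hs(); print(s['qpos'])
# viewing pose: like w3: yaw ~YC, TCP near way(60,-70), z 250
p=M0+60*CX-60*CY; p[2]=230; print(p,mv(p,Rt=down(YC)))
E
```

```text
t 23.65 C [-196.3   33.   275.6] a 0.045 r 186.1 F [ 0.6 -1.1 -0.1] op 44.3
[ 0.6173  0.2134 -0.8426  2.0356  0.196   0.9786  1.1326]
[ 668.9352 -107.2812  230.    ] (array([-0.2319,  0.6413,  0.1119]), array([0.0001, 0.0054, 1.0001]))
```

arm_command(
  angular=[
    [0, 0, 0.118],
    [0, 0, 0.236],
    [0, 0.002, 0.354],
    [0, 0.003, 0.472],
    [0, 0.004, 0.59],
  ],
  offset=[
    [-0.05, 0.08, 0],
    [-0.1, 0.18, 0],
    [-0.15, 0.29, 0],
    [-0.19, 0.4, 0],
    [-0.23, 0.52, 0.02],
  ],
  gripper=[0, 0, 0, 0, 0],
)

```text
clock: 24.28
ee_pos: [621.4, -101.4, 264.6]
orientation: [0.966, 0.26, -0.003, -0.001]
ft_force: [0.5, 0.3, 0.3]
opening: 44.3
```

```bash
python3 - <<'E'
from h import *
np.set_printoptions(suppress=True,precision=4)
p=M0+60*CX-60*CY; p[2]=235; print(p,mv(p,Rt=down(YC)))
E
```

```text
[ 668.9352 -107.2812  235.    ] (array([0.0957, 0.0725, 0.0734]), array([-0.0008,  0.0037,  0.4065]))
```

arm_command(
  angular=[
    [0, 0, 0.118],
    [0, 0, 0.236],
    [0, 0.002, 0.354],
    [0, 0.003, 0.406],
    [0, 0.003, 0.406],
  ],
  offset=[
    [0.03, 0.02, 0.02],
    [0.06, 0.04, 0.04],
    [0.095, 0.0725, 0.073],
    [0.095, 0.0725, 0.073],
    [0.095, 0.0725, 0.073],
  ],
  gripper=[0, 0, 0, 0, 0],
)

```text
clock: 24.9
ee_pos: [667.6, -106.8, 232.5]
orientation: [0.998, -0.055, -0.003, -0.0]
ft_force: [-0.0, 0.6, -0.8]
opening: 43.8
```

```bash
python3 - <<'E'
from h import *
snap('wrist','w12'); crop('w12',200,420,0,200,3.5,'w12c'); print(state()['ee_pos'],state()['qvel'].round(3))
E
```

```text
[ 667.7595213  -106.9192471   233.14897613] [ 0.01  -0.012 -0.009 -0.006 -0.     0.002  0.006]
```

View pics/w12.png

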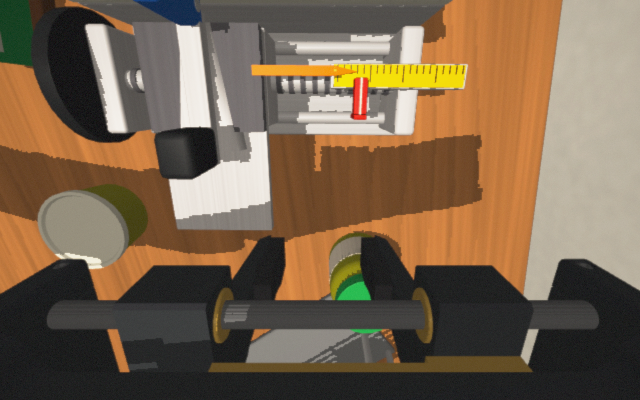

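View pics/w12c.png

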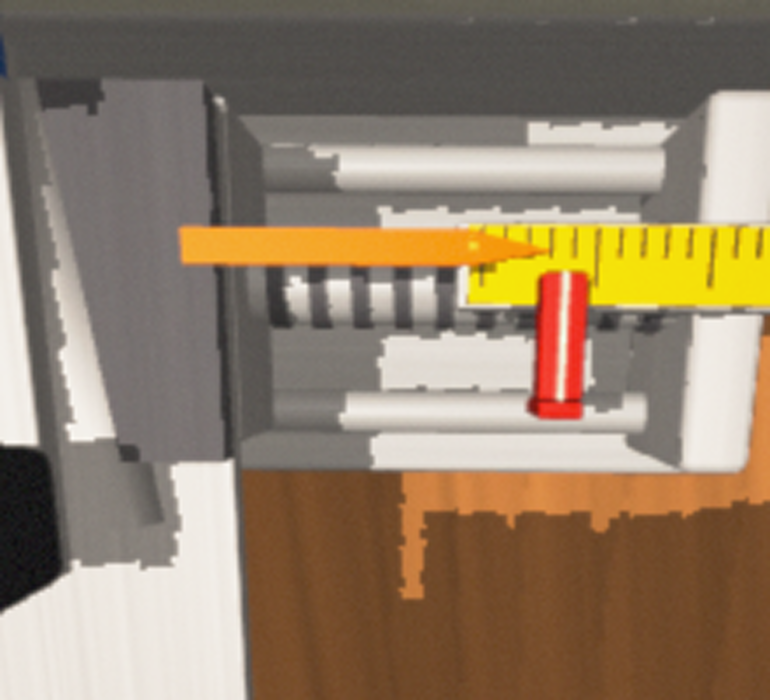

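```bash
python3 - <<'E'
from h import *
np.set_printoptions(suppress=True,precision=2)
d=load('w12'); c=lambda u,v:(200+u/3.5-.4,v/3.5-.4)
for n,u,v in [('tip',550,248),('tip body',500,247),('line far',567,276),('line near',560,398),('clipL',540,278),('clipR',588,278)]:
    q=c(u,v); print(n,[C(px(d,*q,z)) for z in (137.5,)],C(px(d,*q)))
T=np.linalg.inv(d['camera_from_world']); print('cam',C(T[:3,3]))
crop('w12',320,400,50,130,8,'w12d')
E
```

```text
tip [array([ 83.15,  45.01, 137.5 ])] [ 84.15  45.98 128.16]
tip body [array([ 72.75,  45.21, 137.5 ])] [ 72.77  45.24 137.15]
line far [array([ 86.93,  39.62, 137.5 ])] [ 87.    39.67 136.94]
line near [array([ 86.48,  15.07, 137.5 ])] [ 86.48  15.07 137.57]
clipL [array([ 81.28,  39.24, 137.5 ])] [ 81.62  39.51 134.01]
clipR [array([ 91.35,  39.24, 137.5 ])] [ 92.79  40.02 127.42]
cam [ 59.28  21.91 361.02]
```

View pics/w12d.png

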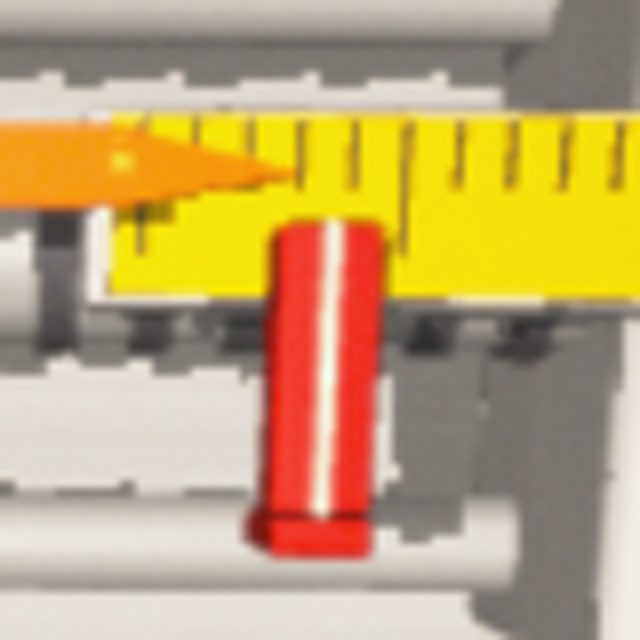

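```bash
python3 - <<'E'
from h import *
np.set_printoptions(suppress=True,precision=4)
p=han(-9.644); p[2]=230; print(p,mv(p,Rt=RT))
E
```

```text
[424.9718  13.263  230.    ] (array([-0.6361, -0.2323,  0.011 ]), array([-0.0026,  0.0021, -0.9978]))
```

arm_command(
  angular=[
    [0, 0, -0.118],
    [0, 0, -0.236],
    [0, 0, -0.354],
    [0, 0, -0.472],
    [0, 0, -0.59],
  ],
  offset=[
    [-0.1, -0.02, -0.05],
    [-0.23, -0.06, -0.06],
    [-0.36, -0.1, -0.06],
    [-0.48, -0.15, -0.06],
    [-0.57, -0.2, -0.04],
  ],
  gripper=[0, 0, 0, 0, 0],
)

```text
clock: 25.58
ee_pos: [447.8, -1.9, 250.1]
orientation: [0.916, 0.401, -0.002, -0.001]
ft_force: [0.7, 1.3, -1.1]
opening: 44.0
```

```bash
python3 - <<'E'
from h import *
np.set_printoptions(suppress=True,precision=4)
p=han(-9.644); p[2]=200; print(p,mv(p,Rt=RT))
E
```

```text
[424.9718  13.263  200.    ] (array([-0.0106, -0.0672,  0.1255]), array([-0.0028,  0.0014, -0.4025]))
```

arm_command(
  angular=[
    [0, 0, -0.118],
    [0, 0, -0.236],
    [-0.002, 0, -0.354],
    [-0.003, 0.001, -0.4025],
    [-0.003, 0.001, -0.4025],
  ],
  offset=[
    [-0.003, -0.02, 0.03],
    [-0.006, -0.04, 0.06],
    [-0.0106, -0.0672, 0.09],
    [-0.0106, -0.0672, 0.1255],
    [-0.0106, -0.0672, 0.1255],
  ],
  gripper=[0, 0, 0, 0, 0],
)

```text
clock: 26.2
ee_pos: [423.8, 13.2, 199.2]
orientation: [0.746, 0.666, -0.001, -0.001]
ft_force: [-0.7, -0.4, -1.1]
opening: 44.1
```

```bash
python3 - <<'E'
from h import *
np.set_printoptions(suppress=True,precision=4)
snap('wrist','w13'); p=han(-9.644); print(p,mv(p,Rt=RT))
E
```

```text
[424.9718  13.263   48.7052] (array([0.0006, 0.0016, 0.3777]), array([-0.0007,  0.0005, -0.0003]))
```

View pics/w13.png

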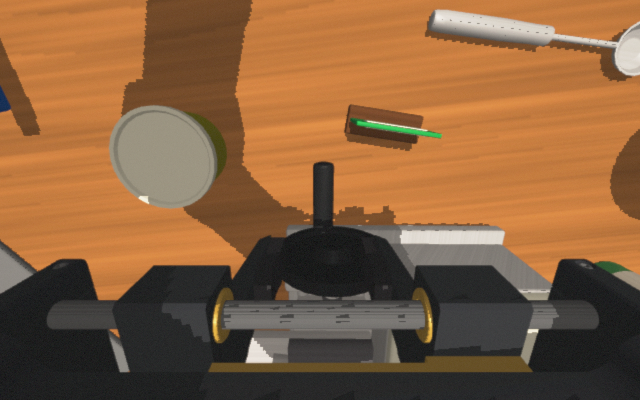

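Handle at (323,190) is centred between the jaws, so I'm descending.

arm_command(
  angular=[
    [0, 0, 0],
    [0, 0, 0],
    [0, 0, 0],
    [0, 0, 0],
    [0, 0, 0],
  ],
  offset=[
    [0, 0.001, 0.1],
    [0, 0.002, 0.22],
    [0, 0.002, 0.33],
    [0, 0.002, 0.378],
    [0, 0.002, 0.378],
  ],
  gripper=[0, 0, 0, 0, 0],
)

```text
clock: 26.88
ee_pos: [424.8, 13.1, 48.1]
orientation: [0.746, 0.666, -0.001, -0.001]
ft_force: [-0.3, -0.4, 1.1]
opening: 44.0
```

arm_command(
  angular=[
    [0, 0, 0],
    [0, 0, 0],
    [0, 0, 0],
    [0, 0, 0],
    [0, 0, 0],
  ],
  offset=[
    [0, 0, 0],
    [0, 0, 0],
    [0, 0, 0],
    [0, 0, 0],
    [0, 0, 0],
  ],
  gripper=[-1, -1, -1, -1, -1],
)

```text
clock: 27.5
ee_pos: [425.6, 13.1, 48.7]
orientation: [0.746, 0.666, -0.001, 0.0]
ft_force: [1.1, -0.3, 7.3]
opening: 21.1
```

```bash
python3 - <<'E'
from h import *
hs(); steps([-9.4,-9.15,-8.9,-8.7,-8.5],41.5)
E
```

```text
t 27.5 C [-195.3   32.2   48.7] a 2.92 r 42.0 F [ 1.1 -0.3  7.3] op 21.1
[0.026, -0.002, 0.001] [-0.001  0.001 -0.001]
[0.051, -0.002, -0.003] [-0.001  0.001 -0.001]
[0.075, -0.002, -0.013] [-0.001  0.001 -0.001]
[0.092, -0.002, -0.025] [-0.001  0.001 -0.001]
[0.106, -0.002, -0.04] [-0.001  0.001 -0.001]
```

arm_command(
  angular=[
    [0, 0, 0],
    [0, 0, 0],
    [0, 0, 0],
    [0, 0, 0],
    [0, 0, 0],
  ],
  offset=[
    [0.026, 0, 0.001],
    [0.051, 0, -0.004],
    [0.075, 0, -0.014],
    [0.092, 0, -0.026],
    [0.107, 0, -0.042],
  ],
  gripper=[-1, -1, -1, -1, -1],
)

```text
clock: 28.12
ee_pos: [430.7, 57.0, 66.1]
orientation: [0.746, 0.666, -0.0, -0.0]
ft_force: [1.4, 0.9, -4.1]
opening: 20.6
```

```bash
python3 - <<'E'
from h import *
hs(); snap('scene','s14'); hs();crop('s14',380,480,180,250,8,'s14c')
E
```

```text
t 28.12 C [-195.2   76.3   66.1] a -2.164 r 42.1 F [ 1.4  0.9 -4.1] op 20.6
t 28.18 C [-195.2   76.8   66.8] a -2.145 r 42.2 F [ 0.5  5.1 -0.3] op 20.7
```

View pics/s14c.png

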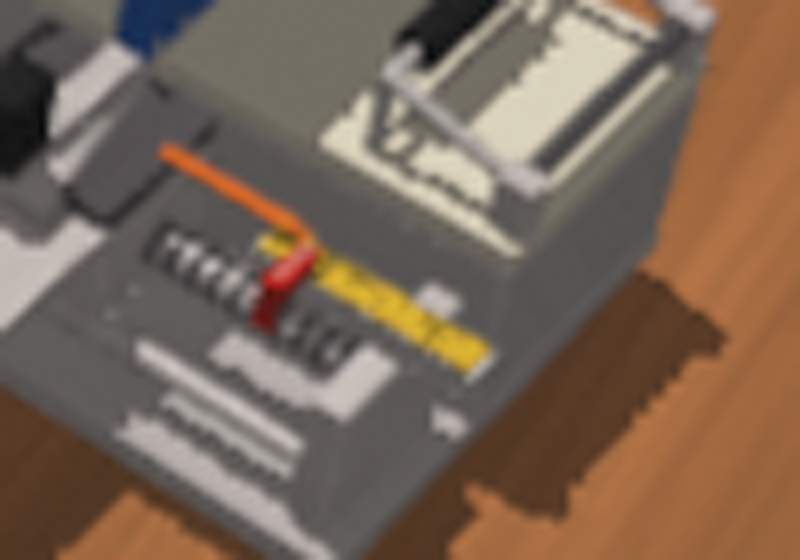

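arm_command(
  angular=[
    [0, 0, 0],
    [0, 0, 0],
    [0, 0, 0],
    [0, 0, 0],
    [0, 0, 0],
  ],
  offset=[
    [0, 0, 0],
    [0, 0, 0],
    [0, 0, 0],
    [0, 0, -0.05],
    [0, 0, -0.15],
  ],
  gripper=[0, 0, 0, 0, 0],
)

```text
clock: 28.8
ee_pos: [429.5, 57.0, 126.5]
orientation: [0.746, 0.666, -0.002, -0.001]
ft_force: [1.4, -0.7, 0.5]
opening: 43.9
```

arm_command(
  angular=[
    [0, 0, 0],
    [0, 0, 0],
    [0, 0, 0],
    [0, 0, 0],
    [0, 0, 0],
  ],
  offset=[
    [0, 0, -0.13],
    [0, 0, -0.26],
    [0, 0, -0.38],
    [0, 0, -0.38],
    [0, 0, -0.38],
  ],
  gripper=[0, 0, 0, 0, 0],
)

```text
clock: 29.42
ee_pos: [429.6, 56.5, 277.8]
orientation: [0.746, 0.666, -0.002, -0.001]
ft_force: [-0.1, -0.5, 0.0]
opening: 44.3
```

```bash
python3 - <<'E'
from h import *
np.set_printoptions(suppress=True,precision=4)
hs(); p=M0+70*CX-60*CY; p[2]=240; print(p,mv(p,Rt=down(YC)))
E
```

```text
t 29.43 C [-196.3   75.7  277.8] a -0.181 r 191.2 F [-0.1 -0.5  0. ] op 44.3
[ 678.8714 -108.4088  240.    ] (array([-0.339 ,  0.6662,  0.0921]), array([-0.0013,  0.0032,  0.9999]))
```

arm_command(
  angular=[
    [0, 0, 0.118],
    [0, 0, 0.236],
    [0, 0.001, 0.354],
    [0, 0.002, 0.472],
    [0, 0.002, 0.59],
  ],
  offset=[
    [-0.11, 0.07, 0],
    [-0.2, 0.17, 0],
    [-0.26, 0.29, 0],
    [-0.31, 0.42, 0],
    [-0.33, 0.55, 0.01],
  ],
  gripper=[0, 0, 0, 0, 0],
)

```text
clock: 30.05
ee_pos: [633.7, -101.9, 270.4]
orientation: [0.966, 0.258, -0.003, -0.001]
ft_force: [0.4, 1.0, -0.1]
opening: 44.2
```

```bash
python3 - <<'E'
from h import *
np.set_printoptions(suppress=True,precision=4)
p=M0+70*CX-60*CY; p[2]=235; print(p,mv(p,Rt=down(YC)))
E
```

```text
[ 678.8714 -108.4088  235.    ] (array([0.0902, 0.0708, 0.0878]), array([-0.0009,  0.0043,  0.4046]))
```

arm_command(
  angular=[
    [0, 0, 0.118],
    [0, 0, 0.236],
    [0, 0.002, 0.354],
    [0, 0.004, 0.405],
    [0, 0.004, 0.405],
  ],
  offset=[
    [0.03, 0.02, 0.02],
    [0.06, 0.04, 0.05],
    [0.09, 0.07, 0.087],
    [0.09, 0.07, 0.087],
    [0.09, 0.07, 0.087],
  ],
  gripper=[0, 0, 0, 0, 0],
)

```text
clock: 30.68
ee_pos: [677.6, -107.8, 232.7]
orientation: [0.998, -0.056, -0.002, -0.0]
ft_force: [-0.6, 0.4, -0.3]
opening: 44.0
```

```bash
python3 - <<'E'
from h import *
snap('wrist','w15'); crop('w15',300,400,30,130,7,'w15d'); print(state()['ee_pos'],state()['qvel'].round(3))
E
```

```text
[ 677.84386341 -107.88879268  233.36287342] [ 0.009 -0.014 -0.011 -0.008  0.001  0.003  0.006]
```

View pics/w15d.png

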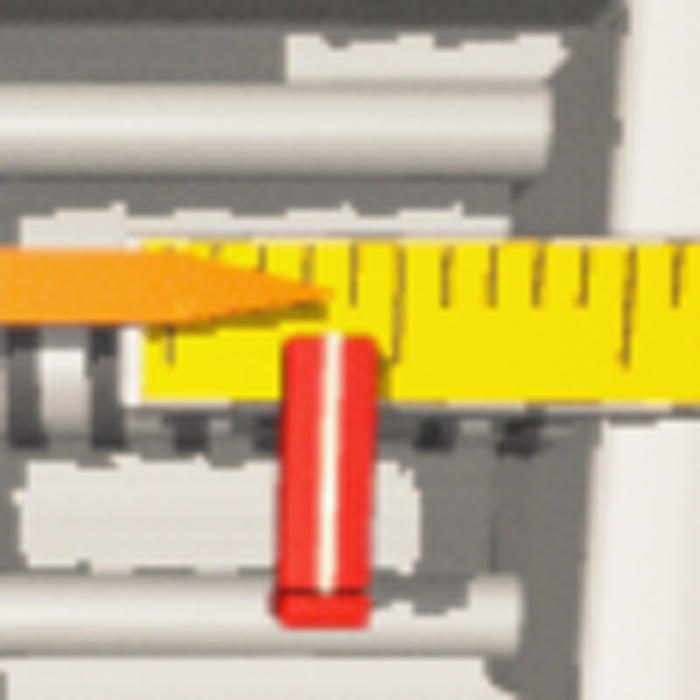

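View pics/w15.png

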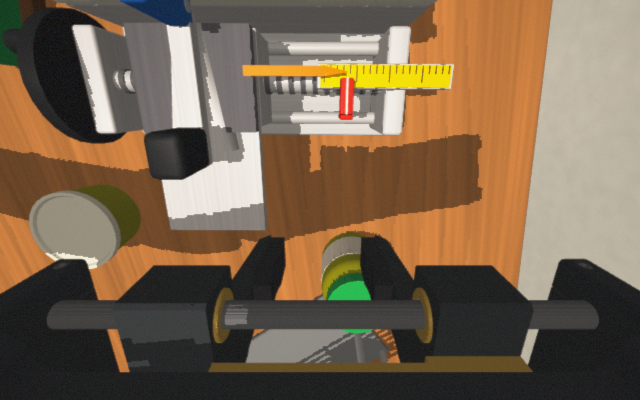

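arm_command(
  angular=[
    [0, 0, 0],
    [0, 0, 0],
    [0, 0, 0],
    [0, 0, 0],
    [0, 0, 0],
  ],
  offset=[
    [-0.1, 0, -0.05],
    [-0.2, 0, -0.07],
    [-0.255, 0, -0.07],
    [-0.255, 0, -0.07],
    [-0.255, 0, -0.07],
  ],
  gripper=[0, 0, 0, 0, 0],
)

```text
clock: 31.35
ee_pos: [577.2, -96.7, 261.6]
orientation: [0.998, -0.055, -0.002, -0.0]
ft_force: [0.3, 0.4, 0.2]
opening: 44.1
```

```bash
python3 - <<'E'
from h import *
snap('wrist','w16'); crop('w16',240,400,0,230,3.4,'w16c'); snap('scene','s16');print(C(state()['ee_pos']))
E
```

```text
[-32.20585436 -59.67260292 261.46830995]
```

View pics/w16c.png

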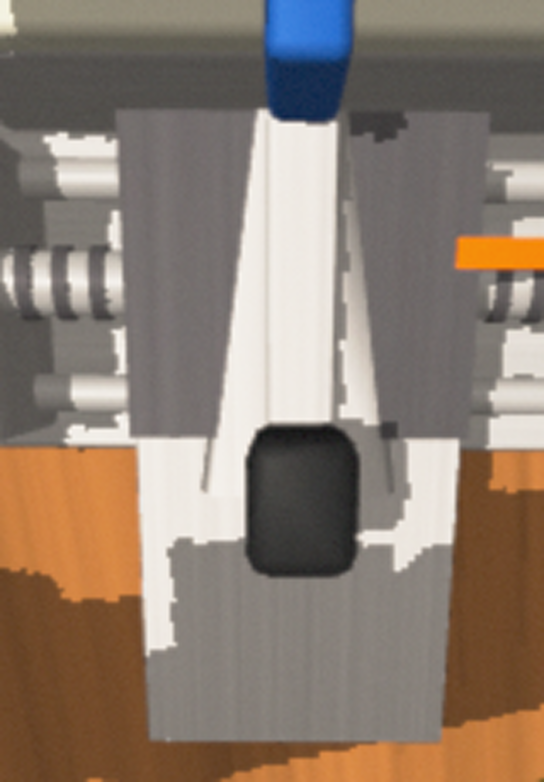

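View pics/s16.png

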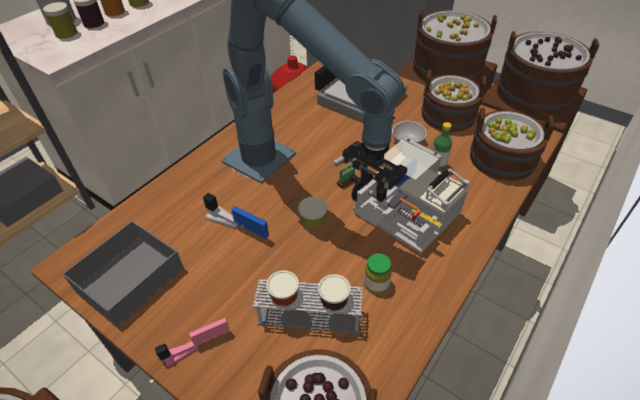

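```bash
python3 - <<'E'
from h import *
np.set_printoptions(suppress=True,precision=1)
d=load('w16'); c=lambda u,v:(240+u/3.4-.4,v/3.4-.4)
for n,u,v,z in [('footL',205,491,126),('footR',393,493,126),('landTL',138,437,125),('landTR',460,439,125),('landBL',150,741,125),('landBR',440,742,125),('blade L',267,65,197),('blade R',350,65,197),('bladeL2',266,10,197),('bladeR2',351,10,197),('tbl',247,500,193),('tbr',359,500,193),('tbrear',302,577,193)]:
    q=c(u,v); print(n,C(px(d,*q,z)),C(px(d,*q))[2])
E
```

```text
footL [-53.6 -13.7 126. ] 129.94432838271192
footR [ -2.1 -14.2 126. ] 125.37649803616972
landTL [-71.5   0.6 125. ] 136.61303999831605
landTR [ 15.6   0.1 125. ] 31.983862030454247
landBL [-72.  -88.1 125. ] -0.27203346227628344
landBR [ 14.8 -88.3 125. ] -0.3232470124660267
blade L [-35.   70.2 197. ] 184.4768048092649
blade R [-20.4  70.2 197. ] 112.92149450576173
bladeL2 [-35.2  78.5 197. ] 194.1535068392633
bladeR2 [-20.4  78.5 197. ] 195.6521553250751
tbl [-39.5  -6.5 193. ] 187.8556278146126
tbr [-16.6  -6.5 193. ] 188.25802057689148
tbrear [-28.1 -22.6 193. ] 188.0926704133838
```

```bash
python3 - <<'E'
from h import *
st(); print(finish_job())
E
```

```text
t 31.45 W [-33.1 -59.2 136.5] F way -0.1 -0.4 0.7 M [-0.02 -0.11  0.05] op 44.0
the job is handed in; nothing more can be done
None
```

The stop bar is wedged in the carriage way and the pointer is on the clip line. I handed the job in at 31.5 s; no verdict was reported.

- **Bar:** I drew the smaller blue bar out of the rack by its blade and set it on the landing under the guard. I slid it in by the tail block, then pushed it home squarely with shut fingers at about 27 N. In the last picture its origin is about 30–31 mm past the mouth. It is centred within about 1 mm and in line with the way.
- **Pointer:** I ran the wheel about 13.3 rad back, leaving the pointer an estimated 12 mm short of the clip. I then came up towards the wire only. The first stop was about 3.8 mm short: the nut's starting play was not where I had assumed. I gripped the handle again and turned it further the same way. The last close-up shows the tip about 0.5 mm short of the white line, inside the 2 mm allowed.
- **Nut bearing:** I couldn't see the nut directly. The carriage followed the last 3.9 mm of wheel travel by about 3.4 mm, so the slack should be taken up towards the wire.
- **Forces:** While I was turning the wheel too fast, the wrist force briefly reached about 45 N downwards. I slowed down, and it stayed near 20 N or less.
- **Bystanders:** The final scene picture shows them standing in their places. The gripper was open and clear of everything at hand-in.

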